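Stack the button trays with noses alternating

TASK

Stack the two shallow wooden button trays on the deep one, in either order, each turned end for end to the tray below so that the pouring noses point to alternate ends and stay open, and each foot dropped fully into the box below so that the tray sits level on its rim. Keep the trays level and lower them into place rather than dropping them; leave the deep tray where it stands and do not disturb the other things on the table.

Things in the scene. Friction and masses are not known exactly. Their poses are not given: they have to be found in the camera images.
- deep_rim (a point): Deep beech sorting tray, 70 mm high, 0.4 to 0.7 kg, loose, standing flat on the mat. The point is the centre of its box at rim height, 70 mm above the mat; x points to its nose, y across, z up. Two shallow trays stacked on it raise the top to 146 mm above the mat.
- deep_nose (a point): Nose of the deep tray, 72 mm along +x from deep_rim. All three trays share one plan: box 100 mm long (x) by 58 mm wide, flat-rimmed walls 6 mm thick (88 x 46 mm inside); at its +x end a pouring nose sticks out 44 mm more, tapering from 58 to 34 mm wide, its sides 14 mm and its front 20 mm below the rim.
- deep_tray: The same deep tray; origin at the centre of the underside of its box (no foot), x towards its nose.
- tray_a_mid (a point): Shallow beech sorting tray with buttons in it, 45 mm high with its foot, 0.2 to 0.35 kg. The point is the centre of its box, 26 mm above the foot's underside, 19 mm below its rim and 19 mm above the shoulder that rests on the rim below. x points to its nose, y across the 58 mm width, z up. It can be gripped here across the width.
- tray_a_nose (a point): Point in the middle of the nose of that shallow tray, 72 mm from its mid point along +x.
- tray_a: The same shallow tray; origin under its mid point, at the underside of its foot: 7 mm deep, 82 x 40 mm, lower half 1.5 mm smaller all round. It stands on this foot, which drops into the box of the tray below with 3 mm slack on every side, either way round, until the 38 mm high box rests on the rim below.
- tray_b_mid (a point): The other shallow tray, identical to the first in shape and size; its point and axes are placed the same way.
- tray_b_nose (a point): Point in the middle of the nose of the second shallow tray, 72 mm from its mid point along +x.
- tray_b: The second shallow tray; origin at the centre of the underside of its foot.
- bone_folder: Bystander: white bone folder, 185 mm long (x), 24 mm wide, 4 mm thick, lying on the mat beyond the trays; origin at its underside.
- glue_gun: Bystander: cordless teal glue gun lying on its side on the mat at its far right, about 200 x 130 mm, 30 mm high; origin under its barrel, nozzle to +x.
- stick_jar: Bystander: clear jar 72 mm across, 85 mm high, with glue sticks standing out to 110 mm, at the far left of the mat; origin at the centre of its underside.
- mat: Green gridded cutting mat, 594 x 841 x 3 mm, fixed; the trays stand on it, 3 mm above the table; a fixed turquoise bin 101 mm high stands on the table to its left; origin at the centre of its underside.
Mind the look-alikes: they are no part of the job. Leave any red look-alike of the tray_a alone.

How it is judged:
On the way:
1. one shallow tray is seated on the deep tray's rim, its nose to the opposite end, and let go (((horizontal distance between tray_a_mid and deep_rim below 0.006 m and z of tray_a_mid in the frame of deep_rim between 0.016 and 0.022 m and angle between tray_a_mid's own z axis and vertical below 0.06 rad and x of tray_a_nose in the frame of deep_rim below -0.06 m and contact force between tray_a and the fingers below 0.2 N) or (horizontal distance between tray_b_mid and deep_rim below 0.006 m and z of tray_b_mid in the frame of deep_rim between 0.016 and 0.022 m and angle between tray_b_mid's own z axis and vertical below 0.06 rad and x of tray_b_nose in the frame of deep_rim below -0.06 m and contact force between tray_b and the fingers below 0.2 N))), for 0.2 s.
At the end, for the whole second after the job is handed in: One shallow tray sits on the deep tray, nose to the opposite end; the other sits on it, nose the same way as the deep one. Each centred within 6 mm over the tray below, at seated height within 3 mm, level within 0.06 rad; deep tray within 30 mm of its start; all at rest (((horizontal distance between tray_a_mid and deep_rim below 0.006 m and z of tray_a_mid in the frame of deep_rim between 0.016 and 0.022 m and angle between each of tray_a_mid, tray_b_mid's own z axis and vertical below 0.06 rad and x of tray_a_nose in the frame of deep_rim below -0.06 m and horizontal distance between tray_b_mid and tray_a_mid below 0.006 m and z of tray_b_mid in the frame of tray_a_mid between 0.035 and 0.041 m and x of tray_b_nose in the frame of deep_rim above 0.06 m) or (horizontal distance between tray_b_mid and deep_rim below 0.006 m and z of tray_b_mid in the frame of deep_rim between 0.016 and 0.022 m and angle between each of tray_b_mid, tray_a_mid's own z axis and vertical below 0.06 rad and x of tray_b_nose in the frame of deep_rim below -0.06 m and horizontal distance between tray_a_mid and tray_b_mid below 0.006 m and z of tray_a_mid in the frame of tray_b_mid between 0.035 and 0.041 m and x of tray_a_nose in the frame of deep_rim above 0.06 m)) and distance of deep_tray from where it was at the start of the episode below 0.03 m and linear speed of each of tray_a, tray_b, deep_tray below 0.02 m/s); the robot touches nothing.
It fails at once if a tray tipped by more than 0.5 rad (buttons spilled) (angle between any of tray_a, tray_b, deep_tray's own z axis and vertical above 0.5 rad).
It fails at once if a shallow tray dropped: falling or sliding faster than 0.6 m/s out of the fingers ((linear speed of tray_a above 0.6 m/s and contact force between tray_a and the fingers below 0.2 N) or (linear speed of tray_b above 0.6 m/s and contact force between tray_b and the fingers below 0.2 N)).
It fails at once if the bone folder, glue gun or jar moved by more than 25 mm (distance of any of bone_folder, glue_gun, stick_jar from where it was at the start of the episode above 0.025 m).
It also fails if it takes over 61 s, if anything falls off the work surface, if the arm or the gripper's body presses on something with over 40 N, if the wrist force passes 120 N, or if a joint passes its speed limit or range.

ROBOT

A 7-joint arm with a two-finger parallel gripper is mounted at the origin on the work surface. World frame = base frame: x ahead of the robot, y to its left, z up, the work surface at z = 0. Lengths are in m, angles in rad, forces in N, time in s.
With the tool pointing down it reaches from about 0.425 to 0.8 m from the base axis. Payload 8.3 kg.
Tool frame: the origin (TCP) lies midway between the tips of the shut fingers; the grasp point (between the pads) lies 19 mm behind it; z points along the fingers, x is the direction in which the jaws open and shut, and the axes are right-handed (so a half turn about z gives the same grasp; the last joint's range is limited). The gripper opens to 85 mm and grips with 20 to 120 N. Pads are 22 mm wide; open, the fingers measure 114 mm over their backs; the gripper's body (76 mm by 85 mm) begins 54 mm behind the grasp point. The pads swing forward as they close: fully open they stand 13 mm farther back than shut.
Start: joints at [1.273, 0.383, 0.016, 1.37, -0.006, 1.388, -0.046], TCP at [0.145, -0.608, 0.202] pointing down, gripper open.
Joint ranges: [-2.95, 2.95], [-0.25, 2.06], [-1.52, 1.56], [0.18, 2.33], [-1.44, 4.58], [0.02, 2.06], [-3.01, 3.01]. Speed limits (rad/s): [2.39, 2.39, 3.01, 3.01, 3.14, 3.14, 3.14].

INTERFACE

Orientations are given as a unit quaternion [w, x, y, z].
In Python, from rig import manip gives the robot as it stands.
- The arm moves only by the tool apply_moves, never from a script. Its argument "series" is a list of rows, each an object of numbers: "dx", "dy", "dz": the shift along the world's x, y, z in units of 50 mm (1.0 is 50 mm); "rx", "ry", "rz": the turn, a rotation vector about the world's x, y, z in units of 8 degrees (1.0 is 8 degrees); "claw": the opening, from 0 (shut) to 1 (fully open). A call has 1 to 5 rows; each row is the pose to reach, as a shift and turn from the pose measured when the call began; what a row does not reach only later rows make up. A row lasts 1/8 s, in which the tool goes at most 62.5 mm and 10.7 degrees, less where a joint would pass 70% of its speed; a pose out of reach is approached as far as the arm can. A call with a gripper value outside its range is refused whole. The fingers move at their own pace and stop on an object; the grip force is fixed at half the most. Time passes only in rows, so rows that repeat a pose let the fingers close. It gives the time, the measured TCP pose, the force and the opening at its end, in the units of the state.
- manip.get_state(): the state, without advancing time (a new reading comes with each control period).
- manip.snapshot(name): name is "scene" or "top" or "wrist"; returns (picture, depth): 420x560x3 uint8, red, green, blue; 420x560 float32, m along the optical axis (not along the pixel's ray), 0 where there is no reading.
- manip.camera_params(name): a dict with "camera_matrix" (3x3 intrinsics, pixels), "origin" and "attitude" of the camera in the world; the wrist camera has in their place "tool_from_camera" (4x4, takes a point from camera to tool coordinates, whose origin is the TCP and whose axes are the tool frame's). Camera axes: x right, y up, looking along -z (the intrinsics and any distortion apply to the point x, -y, -z); pixel columns grow to the right and rows downward; lengths in m; the calibration is good to about 2 mm. A picture is of the moment at which its call begins: read the wrist's pose just before it. camera_params takes no time and is no camera call.
- manip.sign_off(): hands the job in, once; it reports no verdict.
Trained networks look in the newest picture that a camera, given by its name, has taken for a name from the list of things; names that differ only in an ending like _2 or _b are one class to them, and where a whole thing is asked for, a point or a joint stands for the part that bears it (a point fixed in the world has none). Each returns a list of dicts, best first, with "conf" (0 to 1); they miss things now and then, are a little off and sometimes report something else, mostly with a low value. They report only what shows in the picture. A call takes as long as a camera call. They do not tell look-alikes from the thing itself.
- manip.spot_in(name, camera): "extent" ([left, top, width, height] in pixels, round what is visible of it).
- manip.spot_point(name, camera): "centre" ([column, row] in pixels: a listed point, or the origin of a listed thing).
The state is a dict: "time": time; "joint_pos": joint angles; "joint_vel": joint speeds; "joint_efforts": joint torques, N m; "position": TCP position; "tcp_rot": TCP orientation; "force": force on the tool from outside, world axes, zero at the start; "torque": the same for the moment, N m; "width": finger opening in m.
Only numpy, scipy, OpenCV 4.12 (cv2) and the standard library are available. Lean on these libraries where they do the work, as an engineer would, in place of code of your own. Each camera call takes 0.05 s, during which the arm holds its last target.

## Working session

There is one attempt and no reset: what is moved stays moved. The work goes in short steps, Python scripts to look and compute and a tool call to move; the robot and the scene stay as the last step left them, time stands still between calls to the robot, and variables do not carry over. Pictures are saved under pics/ and viewed, and the job is handed in when it is done.

Besides the shell and the picture viewer there is one more tool, called after "Call:" as a command line: name --argument value ..., lists and objects as JSON in quotes. apply_moves: Moves the arm, as the interface text tells. Its arguments: {"type":"object","properties":{"series":{"type":"array","items":{"type":"object","properties":{"dx":{"type":"number"},"dy":{"type":"number"},"dz":{"type":"number"},"rx":{"type":"number"},"ry":{"type":"number"},"rz":{"type":"number"},"claw":{"type":"number"}}}}},"required":["series"]}

```bash
mkdir -p pics; cat > h.py <<'E'
import numpy as np, cv2
from rig import manip
from scipy.spatial.transform import Rotation as R
def save(img,name,s=1.0):
    im=cv2.cvtColor(img,cv2.COLOR_RGB2BGR)
    if s!=1: im=cv2.resize(im,None,fx=s,fy=s,interpolation=cv2.INTER_CUBIC)
    cv2.imwrite('pics/'+name,im)
def quat(q): return R.from_quat([q[1],q[2],q[3],q[0]])
E
python3 - <<'E'
from h import *
s=manip.get_state(); print(s)
for n in('scene','top'):
    p,d=manip.snapshot(n); save(p,n+'0.png',1.4); np.savez(n+'0.npz',p=p,d=d); print(n,manip.camera_params(n))
    for t in ('tray_a_mid','tray_a_nose','deep_rim','deep_nose'):
        print(t,[(np.round(x['centre']).tolist(),round(x['conf'],2)) for x in manip.spot_point(t,n)])
print(manip.camera_params('wrist'))
print(manip.get_state()['time'])
E
```

```text
{'time': 0.0, 'joint_pos': array([ 1.27313058,  0.38425346,  0.01638975,  1.37116593, -0.00625686,
        1.38822005, -0.04652604]), 'joint_vel': array([-0.0004437 ,  0.00165881,  0.00034844,  0.00017952, -0.00074918,
        0.00100682,  0.00067732]), 'joint_efforts': array([ 5.84190889e-05, -6.27592921e+01,  8.44196454e-01, -3.71816361e+01,
        1.64402247e-02,  1.42186633e-02,  2.32802910e-05]), 'position': array([ 0.14525937, -0.60729731,  0.20136421]), 'tcp_rot': array([-5.84021672e-04,  7.85061771e-01, -6.19416676e-01, -8.09640413e-04]), 'force': array([-1.05291994, -0.06298647,  0.15472709]), 'torque': array([-0.01428891, -0.03371853, -0.00489514]), 'width': 0.08529365638705154}
scene {'camera_matrix': array([[425.60687886,   0.        , 282.52336525],
       [  0.        , 425.60687886, 217.55947888],
       [  0.        ,   0.        ,   1.        ]]), 'origin': array([ 1.06212067, -0.78800215,  0.9286441 ]), 'attitude': array([0.88162239, 0.36754843, 0.11892851, 0.27112013])}
tray_a_mid [([172.0, 353.0], 0.68), ([243.0, 272.0], 0.56)]
tray_a_nose [([175.0, 384.0], 0.88)
[... 453 characters left out ...]
, 0.76), ([324.0, 220.0], 0.74)]
tray_a_nose [([336.0, 196.0], 0.6), ([431.0, 204.0], 0.57)]
deep_rim [([235.0, 229.0], 0.76)]
deep_nose [([240.0, 206.0], 0.86)]
{'camera_matrix': array([[366.5487938 ,   0.        , 281.04266506],
       [  0.        , 366.5487938 , 203.41577866],
       [  0.        ,   0.        ,   1.        ]]), 'tool_from_camera': array([[ 9.99999741e-01, -4.85446412e-04,  5.32161411e-04,
         6.74477492e-04],
       [-3.09615321e-04, -9.56739316e-01, -2.90946363e-01,
        -7.40743204e-02],
       [ 6.50378612e-04,  2.90946123e-01, -9.56739218e-01,
        -1.71273598e-01],
       [ 0.00000000e+00,  0.00000000e+00,  0.00000000e+00,
         1.00000000e+00]])}
0.5
```

View pics/scene0.png

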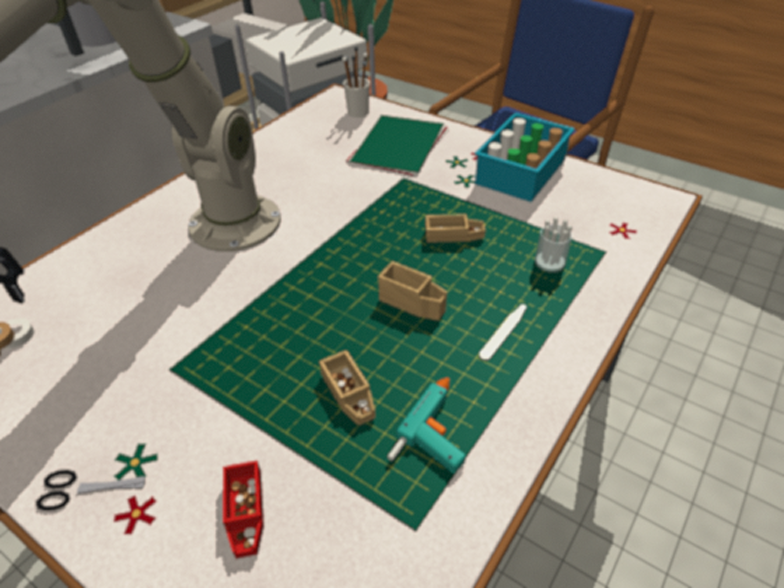

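View pics/top0.png

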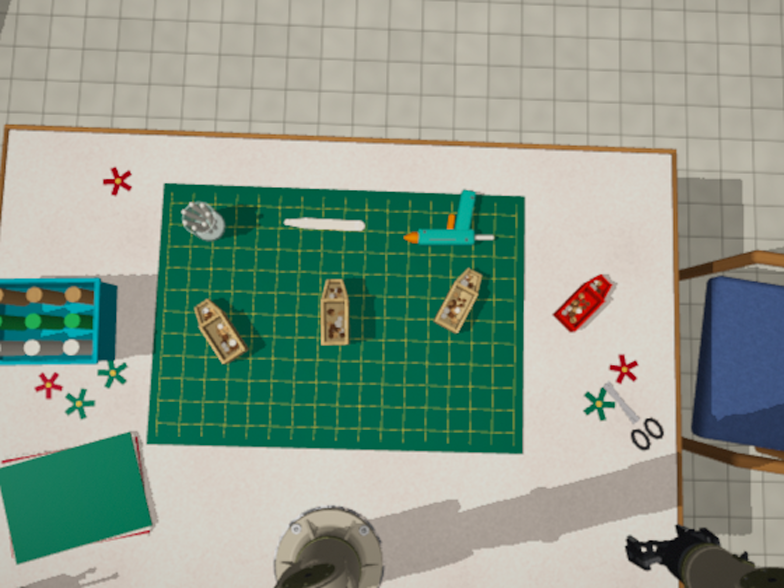

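The top picture (784 wide, native = /1.4) shows the deep tray at about (335,312), with shallow beech trays at (220,332) on the left and (459,300) on the right. The red look-alike at (584,303) is off the mat, so I leave it alone. The beech pair matches the description "wooden, on the mat".

```bash
cat >> h.py <<'E'
def campose(n,st=None):
    c=manip.camera_params(n)
    if n=='wrist':
        T=np.eye(4);T[:3,:3]=quat(st['tcp_rot']).as_matrix();T[:3,3]=st['position']
        T=T@c['tool_from_camera']
        return c['camera_matrix'],T[:3,:3],T[:3,3]
    return c['camera_matrix'],quat(c['attitude']).as_matrix(),np.array(c['origin'])
def cloud(d,K,Rm,o):
    v,u=np.mgrid[:d.shape[0],:d.shape[1]]
    x=(u-K[0,2])/K[0,0];y=(v-K[1,2])/K[1,1]
    return np.stack([x*d,-y*d,-d],-1)@Rm.T+o
def onplane(uv,z,K,Rm,o):
    r=Rm@np.array([(uv[0]-K[0,2])/K[0,0],-(uv[1]-K[1,2])/K[1,1],-1]);return o+r*(z-o[2])/r[2]
def proj(P,K,Rm,o):
    c=(np.atleast_2d(P)-o)@Rm
    return np.stack([K[0,0]*c[:,0]/-c[:,2]+K[0,2],K[1,1]*-c[:,1]/-c[:,2]+K[1,2]],-1)
E
python3 - <<'E'
from h import *
f=np.load('top0.npz');K,Rm,o=campose('top');P=cloud(f['d'],K,Rm,o)
hsv=cv2.cvtColor(f['p'],cv2.COLOR_RGB2HSV)
for nm,(u,v),zr in (('L',(157,236),.048),('D',(239,223),.073),('R',(328,214),.048)):
    w=P[v-32:v+33,u-32:u+33].reshape(-1,3);hh=hsv[v-32:v+33,u-32:u+33].reshape(-1,3)
    print(nm,'mat z',np.median(w[(hh[:,0]>60)&(hh[:,0]<90)][:,2]))
    m=(abs(w[:,2]-zr)<.006);q=w[m]
    # long axis
    r=cv2.minAreaRect((q[:,:2]*1000).astype(np.float32)); print(m.sum(),r)
    m=(w[:,2]>.018);r=cv2.minAreaRect((w[m][:,:2]*1000).astype(np.float32)); print('all',r)
for n,uv,z in (('Rnose',(336,196),.029),('Rmid',(324,220),.029),('Drim',(235,229),.073),('Dnose',(240,206),.073)):
    print(n,onplane(uv,z,K,Rm,o))
E
```

```text
L mat z 0.00322560938528893
215 ((485.4276123046875, 252.29705810546875), (100.6566390991211, 59.064361572265625), 35.657447814941406)
all ((463.7763671875, 127.29088592529297), (415.46160888671875, 123.34306335449219), 75.44818115234375)
D mat z 0.0030910609572165626
187 ((527.5014038085938, 6.264381408691406), (100.10737609863281, 55.082069396972656), 2.3275656700134277)
all ((544.9351806640625, -25.46225357055664), (153.0757598876953, 120.65216827392578), 2.6568779945373535)
R mat z 0.002879445438509154
191 ((568.26318359375, -261.41229248046875), (58.01918029785156, 100.3814926147461), 63.3449821472168)
all ((536.3187255859375, -223.8292694091797), (89.78079986572266, 285.10516357421875), 43.27769088745117)
Rnose [ 0.64488459 -0.29668977  0.029     ]
Rmid [ 0.56736099 -0.25992439  0.029     ]
Drim [0.52860278 0.01539005 0.073     ]
Dnose [0.59900984 0.00292162 0.073     ]
```

Call:
apply_moves --series '[{"dx": 0.9,"dy": 0.7,"dz": 0.5,"rz": 0.6},{"dx": 1.8,"dy": 1.4,"dz": 1,"rz": 1.2},{"dx": 2.7,"dy": 2.2,"dz": 1,"rz": 1.8},{"dx": 3.6,"dy": 3.0,"dz": 1,"rz": 2.4},{"dx": 4.5,"dy": 3.8,"dz": 1,"rz": 2.8}]'

```text
invalid input
```

Call:
apply_moves --series '[{"dx": 1.0,"dy": 0.8},{"dx": 2,"dy": 1.6},{"dx": 3,"dy": 2.4},{"dx": 3.7,"dy": 3.1},{"dx": 3.7,"dy": 3.1}]'

```text
invalid input
```

Call:
apply_moves --series '[{"dx": 0.9,"dy": 0.7,"dz": 0.5,"rx": 0,"ry": 0,"rz": 0.6,"claw": 1},{"dx": 1.8,"dy": 1.4,"dz": 1,"rx": 0,"ry": 0,"rz": 1.2,"claw": 1},{"dx": 2.7,"dy": 2.2,"dz": 1,"rx": 0,"ry": 0,"rz": 1.8,"claw": 1},{"dx": 3.6,"dy": 3.0,"dz": 1,"rx": 0,"ry": 0,"rz": 2.4,"claw": 1},{"dx": 4.5,"dy": 3.8,"dz": 1,"rx": 0,"ry": 0,"rz": 2.8,"claw": 1}]'

```text
time: 1.12
position: [0.3717, -0.4164, 0.2527]
tcp_rot: [0.0, 0.891, -0.454, 0.0]
force: [0.7, -0.4, -1.1]
width: 0.0854
```

Call:
apply_moves --series '[{"dx": 1.0,"dy": 0.8,"dz": 0,"rx": 0,"ry": 0,"rz": 0,"claw": 1},{"dx": 2,"dy": 1.6,"dz": 0,"rx": 0,"ry": 0,"rz": 0,"claw": 1},{"dx": 3,"dy": 2.4,"dz": 0,"rx": 0,"ry": 0,"rz": 0,"claw": 1},{"dx": 3.6,"dy": 3.1,"dz": 0,"rx": 0,"ry": 0,"rz": 0,"claw": 1},{"dx": 3.6,"dy": 3.1,"dz": 0,"rx": 0,"ry": 0,"rz": 0,"claw": 1}]'

```text
time: 1.75
position: [0.5548, -0.2555, 0.2523]
tcp_rot: [-0.001, 0.893, -0.45, 0.0]
force: [-0.9, -0.2, 0.4]
width: 0.085
```

```bash
cat > look.py <<'E'
from h import *
import sys
def look(name,guess,zr):
    s=manip.get_state();p,d=manip.snapshot('wrist')
    K,Rm,o=campose('wrist',s);P=cloud(d,K,Rm,o);save(p,name+'.png',1.3);np.savez(name+'.npz',p=p,d=d,pos=s['position'],q=s['tcp_rot'])
    m=(abs(P[...,2]-zr)<.006)&(d>0)&(np.hypot(P[...,0]-guess[0],P[...,1]-guess[1])<.075)
    q=P[m];print(name,s['time'],s['position'],'n',len(q),'zmed',np.median(q[:,2]))
    c,wh,a=cv2.minAreaRect((q[:,:2]*1000).astype(np.float32));print('rect',c,wh,a)
if __name__=='__main__':
    look(sys.argv[1],(float(sys.argv[2]),float(sys.argv[3])),float(sys.argv[4]))
E
python3 look.py R1 .568 -.261 .048
```

```text
R1 1.75 [ 0.55478977 -0.25548049  0.25232805] n 1793 zmed 0.047519643325612204
rect (568.6853637695312, -265.0885314941406) (58.361839294433594, 99.97895812988281) 63.15116882324219
```

View pics/R1.png

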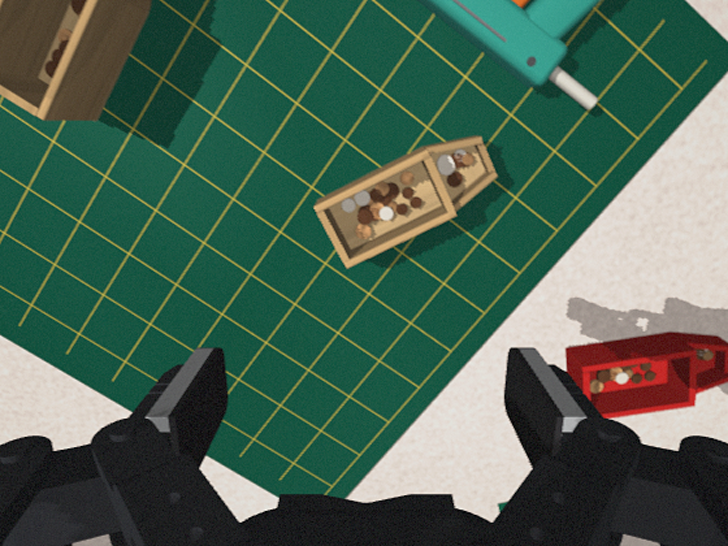

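Call:
apply_moves --series '[{"dx": -0.1,"dy": 1.2,"dz": 0,"rx": 0,"ry": 0,"rz": 0,"claw": 1},{"dx": -0.2,"dy": 2.4,"dz": 0,"rx": 0,"ry": 0,"rz": 0,"claw": 1},{"dx": -0.3,"dy": 3.6,"dz": 0,"rx": 0,"ry": 0,"rz": 0,"claw": 1},{"dx": -0.5,"dy": 4.8,"dz": 0,"rx": 0,"ry": 0,"rz": 0,"claw": 1},{"dx": -0.5,"dy": 4.8,"dz": 0,"rx": 0,"ry": 0,"rz": 0,"claw": 1}]'

```text
time: 2.42
position: [0.5272, -0.0144, 0.2534]
tcp_rot: [-0.001, 0.894, -0.449, 0.001]
force: [-0.3, -1.4, -0.7]
width: 0.0852
```

```bash
python3 look.py D1 .5275 .006 .073
```

```text
D1 2.425 [ 0.5271516  -0.01441754  0.25343885] n 1981 zmed 0.07257252876623488
rect (527.5068359375, 2.9701080322265625) (100.28240203857422, 58.02545166015625) 2.899623155593872
```

Call:
apply_moves --series '[{"dx": -0.2,"dy": 1.2,"dz": 0,"rx": 0,"ry": 0,"rz": 0,"claw": 1},{"dx": -0.4,"dy": 2.4,"dz": 0,"rx": 0,"ry": 0,"rz": 0,"claw": 1},{"dx": -0.6,"dy": 3.6,"dz": 0,"rx": 0,"ry": 0,"rz": 0,"claw": 1},{"dx": -0.9,"dy": 4.8,"dz": -0.5,"rx": 0,"ry": 0,"rz": 0,"claw": 1},{"dx": -0.9,"dy": 5.2,"dz": -1,"rx": 0,"ry": 0,"rz": 0,"claw": 1}]'

```text
time: 3.1
position: [0.4826, 0.2434, 0.2032]
tcp_rot: [-0.001, 0.893, -0.451, 0.001]
force: [-0.2, -1.2, -0.7]
width: 0.0856
```

```bash
python3 look.py L1 .485 .252 .048
```

```text
L1 3.1 [0.48259772 0.24336881 0.20320294] n 2275 zmed 0.047563547351831104
rect (485.4222106933594, 249.42417907714844) (100.35968017578125, 58.105247497558594) 35.80567169189453
```

R1 shows the wooden tray with its buttons at (405,200), nose to the upper right. The red look-alike is off the mat at (640,385). Wrist and top measurements agree on all three trays, apart from a constant y offset of about 3 mm.

```bash
python3 - <<'E'
from h import *
s=manip.get_state(); r=quat(s['tcp_rot']).as_matrix(); print(s['position'],np.degrees(np.arctan2(r[1,0],r[0,0])),r[:,2],s['width'],s['joint_pos'][6])
E
```

```text
[0.48076031 0.24412284 0.19896231] -53.475092612879145 [-2.20147852e-03 -8.17085329e-04 -9.99997243e-01] 0.08560780202215003 -1.5908246446183787
```

View pics/L1.png

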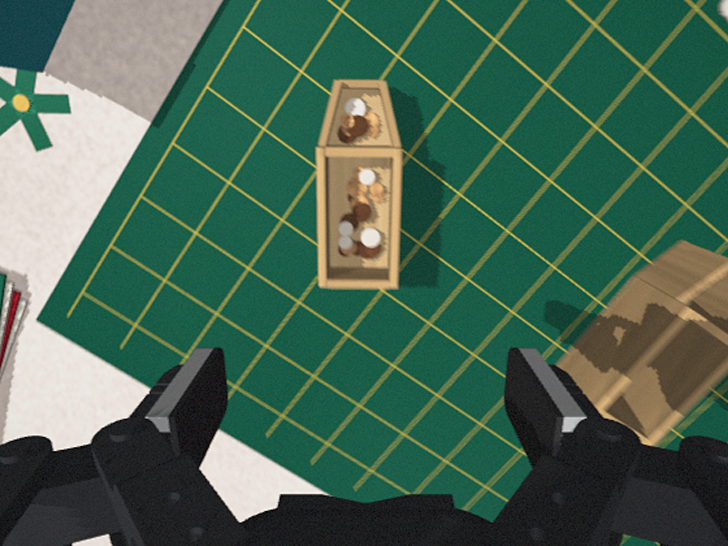

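Call:
apply_moves --series '[{"dx": 0.1,"dy": 0.13,"dz": -1.0,"rx": 0,"ry": 0,"rz": -0.1,"claw": 1},{"dx": 0.1,"dy": 0.13,"dz": -2.0,"rx": 0,"ry": 0,"rz": -0.1,"claw": 1},{"dx": 0.1,"dy": 0.13,"dz": -2.8,"rx": 0,"ry": 0,"rz": -0.1,"claw": 1},{"dx": 0.1,"dy": 0.13,"dz": -3.4,"rx": 0,"ry": 0,"rz": -0.1,"claw": 1},{"dx": 0.1,"dy": 0.13,"dz": -3.74,"rx": 0,"ry": 0,"rz": -0.1,"claw": 1}]'

```text
time: 3.78
position: [0.4865, 0.2473, 0.0101]
tcp_rot: [0.002, 0.889, -0.458, -0.001]
force: [0.4, 0.5, 0.1]
width: 0.085
```

```bash
python3 - <<'E'
from h import *
p,d=manip.snapshot('wrist');save(p,'L2.png',1.3)
s=manip.get_state(); r=quat(s['tcp_rot']).as_matrix(); print(s['position'],np.degrees(np.arctan2(r[1,0],r[0,0])),r[:,2],s['force'])
E
```

```text
[0.4855926  0.24744088 0.00877946] -54.467252256363516 [-0.00535685 -0.00330292 -0.9999802 ] [-0.24446759 -0.96213945 -1.13476338]
```

View pics/L2.png

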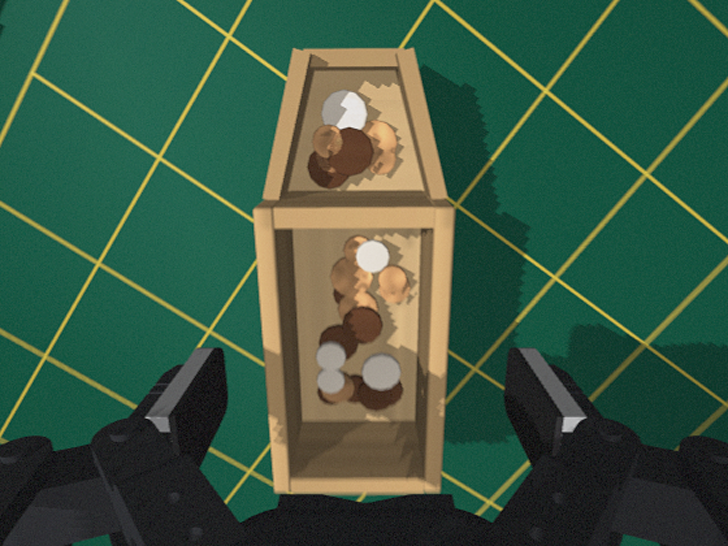

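The tray lies between the open fingers, centred near pixel (357,350), with clear gaps on both sides and its nose away from the palm. Closing.

Call:
apply_moves --series '[{"dx": 0,"dy": 0.03,"dz": 0.08,"rx": 0,"ry": 0,"rz": 0,"claw": 1},{"dx": 0,"dy": 0.03,"dz": 0.08,"rx": 0,"ry": 0,"rz": 0,"claw": 0.4},{"dx": 0,"dy": 0.03,"dz": 0.08,"rx": 0,"ry": 0,"rz": 0,"claw": 0.4},{"dx": 0,"dy": 0.03,"dz": 0.08,"rx": 0,"ry": 0,"rz": 0,"claw": 0.4},{"dx": 0,"dy": 0.03,"dz": 0.08,"rx": 0,"ry": 0,"rz": 0,"claw": 0.4}]'

```text
time: 4.45
position: [0.4866, 0.2487, 0.0137]
tcp_rot: [0.002, 0.889, -0.458, -0.001]
force: [1.6, -1.5, 1.6]
width: 0.0343
```

```bash
cat > held.py <<'E'
from h import *
import sys
# rim of a held tray in tool frame
name=sys.argv[1]
s=manip.get_state();p,d=manip.snapshot('wrist');save(p,name+'.png',1.3)
c=manip.camera_params('wrist');K=c['camera_matrix'];T=c['tool_from_camera']
P=cloud(d,K,T[:3,:3],T[:3,3])
np.savez(name+'.npz',p=p,d=d,pos=s['position'],q=s['tcp_rot'])
hsv=cv2.cvtColor(p,cv2.COLOR_RGB2HSV)
wood=(hsv[...,0]>8)&(hsv[...,0]<26)&(hsv[...,1]>50)&(hsv[...,2]>60)
print(s['time'],s['position'],s['force'],s['width'])
near=wood&(d>0)&(abs(P[...,0])<.04)&(abs(P[...,1])<.085)
h,e=np.histogram(P[near][:,2],bins=np.arange(-.06,.03,.002));k=h.argmax()
print('top z hist',[(round(e[i],3),int(h[i])) for i in range(len(h)) if h[i]>150])
zt=float(sys.argv[2]) if len(sys.argv)>2 else e[k]+.001
m=near&(abs(P[...,2]-zt)<.004)
q=P[m];print('rim z',np.median(q[:,2]),cv2.minAreaRect((q[:,:2]*1000).astype(np.float32)))
A=np.c_[q[:,:2],np.ones(len(q))];print('tilt',np.linalg.lstsq(A,q[:,2],rcond=None)[0])
E
python3 held.py L3
```

```text
4.45 [0.48660541 0.24874483 0.01373615] [ 1.58634924 -1.45178997  1.64932325] 0.03425610752325237
top z hist [(np.float64(-0.036), 3596), (np.float64(-0.034), 4511), (np.float64(-0.032), 580), (np.float64(-0.03), 583), (np.float64(-0.028), 515), (np.float64(-0.026), 504), (np.float64(-0.024), 478), (np.float64(-0.022), 2180), (np.float64(-0.02), 1257), (np.float64(-0.018), 485), (np.float64(-0.016), 504), (np.float64(-0.014), 480), (np.float64(-0.012), 475), (np.float64(-0.01), 1123), (np.float64(-0.008), 2491), (np.float64(-0.006), 3186), (np.float64(-0.004), 1759), (np.float64(-0.002), 8996), (np.float64(0.0), 444)]
rim z -0.001281989793710775 ((-11.001863479614258, -19.667274475097656), (47.75997543334961, 131.39437866210938), 1.561741590499878)
tilt [ 0.00101043  0.00442615 -0.0015487 ]
```

View pics/L3.png

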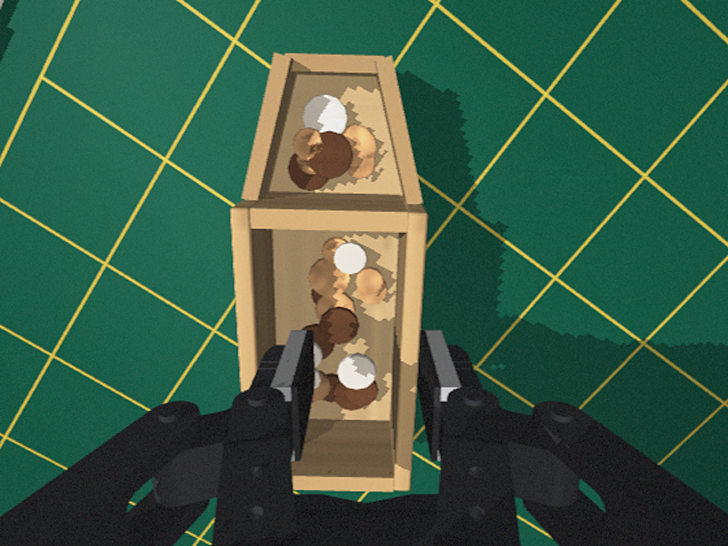

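The fingers closed to 34 mm, less than the tray's 58 mm width, so this is not a proper grip. I'll check the depth before going on.

```bash
python3 - <<'E'
from h import *
f=np.load('L3.npz');d=f['d']
c=manip.camera_params('wrist');K=c['camera_matrix'];T=c['tool_from_camera']
P=cloud(d,K,T[:3,:3],T[:3,3])
for u,v in((250,250),(255,330),(245,300),(290,350),(300,340),(305,400),(430,360),(440,380),(410,300),(412,400),(350,480),(270,480),(330,215),(150,200),(400,470)):
    uu,vv=int(u/1.3),int(v/1.3);print((u,v),np.round(P[vv,uu],4))
print(cv2.__version__)
s=manip.get_state();print(s['force'],s['torque'])
p,d=manip.snapshot('scene');save(cv2.resize(p[210:330,190:350],None,fx=4,fy=4,interpolation=cv2.INTER_CUBIC),'s3.png')
p,d=manip.snapshot('scene');save(p,'s3f.png',1.4)
E
```

```text
(250, 250) [-0.0337 -0.0371 -0.0353]
(255, 330) [-0.0343 -0.0109 -0.0338]
(245, 300) [-0.0367 -0.0211 -0.0341]
(290, 350) [-0.0213 -0.0105 -0.0471]
(300, 340) [-0.0195 -0.0105 -0.0404]
(305, 400) [-0.0165  0.0001 -0.056 ]
(430, 360) [ 0.0182 -0.0102 -0.0522]
(440, 380) [ 0.0192 -0.0108 -0.0641]
(410, 300) [ 0.014  -0.0212 -0.0344]
(412, 400) [ 0.0155  0.0144 -0.0337]
(350, 480) [-0.005   0.0471 -0.0331]
(270, 480) [-0.0156 -0.0165 -0.1058]
(330, 215) [-0.0102 -0.0474 -0.0344]
(150, 200) [-0.0821 -0.0448  0.0104]
(400, 470) [ 0.0122  0.0421 -0.0339]
4.12.0
[ 1.93076823 -1.17026738  1.54002786] [-0.3763095  -0.41074483 -0.04554609]
```

View pics/s3f.png

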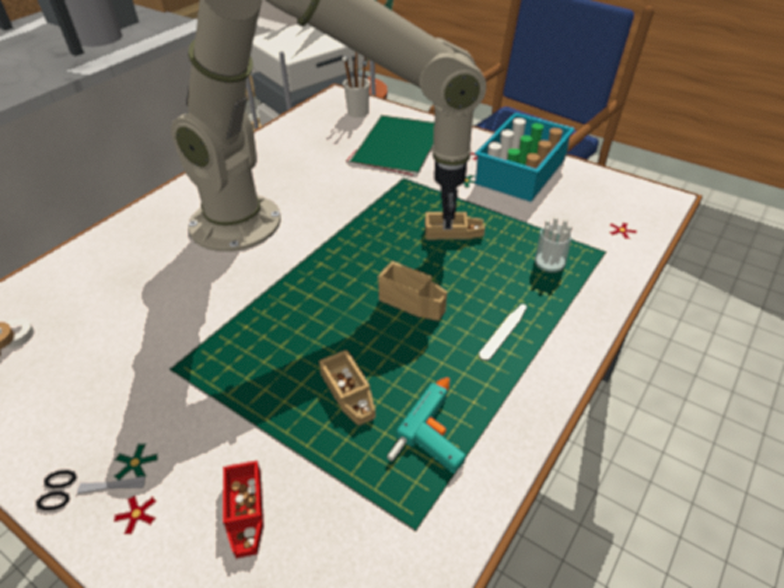

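View pics/s3.png

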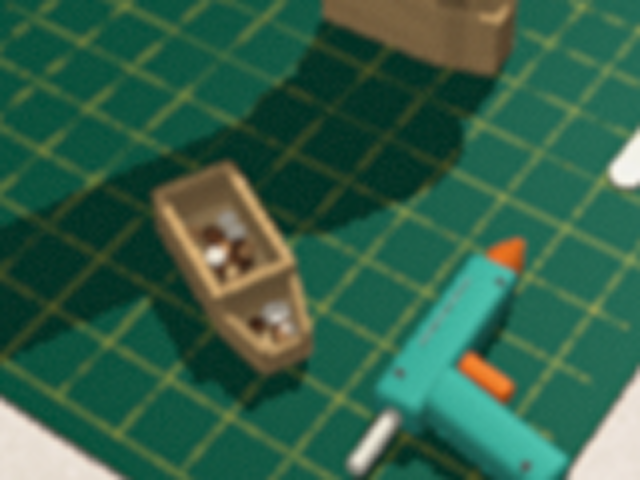

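```bash
python3 - <<'E'
from h import *
f=np.load('L1.npz');d=f['d']
c=manip.camera_params('wrist');K=c['camera_matrix'];T=c['tool_from_camera']
P=cloud(d,K,T[:3,:3],T[:3,3])
for r in range(255,300,4):
    print(r,[tuple(np.round(P[r,u]*1000).astype(int)) for u in (150,160,168,172,180)])
save(f['p'][230:,60:500],'L1c.png',1.8)
p,d=manip.snapshot('scene');save(cv2.resize(p[150:180,300:340],None,fx=16,fy=16,interpolation=cv2.INTER_CUBIC),'s4.png')
E
```

```text
255 [(np.int64(-145), np.int64(99), np.int64(202)), (np.int64(-134), np.int64(99), np.int64(200)), (np.int64(-125), np.int64(99), np.int64(200)), (np.int64(-120), np.int64(99), np.int64(201)), (np.int64(-111), np.int64(99), np.int64(200))]
259 [(np.int64(-145), np.int64(103), np.int64(200)), (np.int64(-134), np.int64(104), np.int64(200)), (np.int64(-125), np.int64(104), np.int64(201)), (np.int64(-121), np.int64(104), np.int64(201)), (np.int64(-112), np.int64(104), np.int64(201))]
263 [(np.int64(-146), np.int64(109), np.int64(200)), (np.int64(-134), np.int64(109), np.int64(200)), (np.int64(-125), np.int64(108), np.int64(200)), (np.int64(-121), np.int64(109), np.int64(200)), (np.int64(-112), np.int64(108), np.int64(200))]
267 [(np.int64(-146), np.int64(114), np.int64(201)), (np.int64(-134), np.int64(113), np.int64(199)), (np.int64(-126), np.int64(113), np.int64(199)), (np.int64(-121), np.int64(113), np.int64(200)), (np.int64(-112), np.int64(113), np.int64(200))]
271 [(np.int64(-48), np.int64(-10), np.int64(-48)), (np.int64(-44), np.int64(-11), np.int64(-49)), (np.int64(-42), np.int64(-
[... 1077 characters left out ...]
.int64(-43), np.int64(-10), np.int64(-63)), (np.int64(-42), np.int64(-7), np.int64(-56)), (np.int64(-42), np.int64(-2), np.int64(-49)), (np.int64(-42), np.int64(1), np.int64(-44)), (np.int64(-115), np.int64(143), np.int64(199))]
295 [(np.int64(-42), np.int64(-10), np.int64(-65)), (np.int64(-42), np.int64(-6), np.int64(-58)), (np.int64(-42), np.int64(0), np.int64(-49)), (np.int64(-42), np.int64(2), np.int64(-45)), (np.int64(-115), np.int64(149), np.int64(200))]
299 [(np.int64(-42), np.int64(-10), np.int64(-67)), (np.int64(-42), np.int64(-4), np.int64(-58)), (np.int64(-42), np.int64(1), np.int64(-50)), (np.int64(-42), np.int64(3), np.int64(-46)), (np.int64(-116), np.int64(154), np.int64(200))]
```

View pics/s4.png

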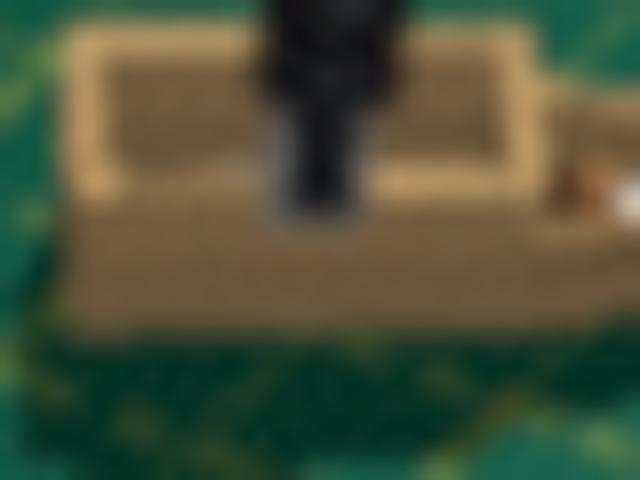

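The fingers visibly end about 30 to 40 mm short of the reported TCP (open pad tips at tool z of about -43 mm), so they closed over the rim instead of around the walls. The true tip z is roughly TCP + 0.030 shut and + 0.043 open. I'll rise, reopen, look again and then grip lower.

Call:
apply_moves --series '[{"dx": 0,"dy": 0,"dz": 0.8,"rx": 0,"ry": 0,"rz": 0,"claw": 0.4},{"dx": 0,"dy": 0,"dz": 1.2,"rx": 0,"ry": 0,"rz": 0,"claw": 1},{"dx": 0,"dy": 0,"dz": 1.2,"rx": 0,"ry": 0,"rz": 0,"claw": 1},{"dx": 0,"dy": 0,"dz": 1.2,"rx": 0,"ry": 0,"rz": 0,"claw": 1},{"dx": 0,"dy": 0,"dz": 1.2,"rx": 0,"ry": 0,"rz": 0,"claw": 1}]'

```text
time: 5.28
position: [0.4849, 0.2484, 0.0716]
tcp_rot: [0.004, 0.889, -0.458, -0.002]
force: [0.1, -0.6, -0.8]
width: 0.0855
```

```bash
python3 look.py L4 .485 .252 .048; python3 - <<'E'
from h import *
f=np.load('L4.npz');d=f['d'];K,Rm,o=(lambda c:(c['camera_matrix'],c['tool_from_camera'][:3,:3],c['tool_from_camera'][:3,3]))(manip.camera_params('wrist'))
P=cloud(d,K,Rm,o); 
m=(P[...,2]<-.03)&(P[...,2]>-.06)&(d>0)&(abs(P[...,1])<.015)
for sgn in(-1,1):
    q=P[m&(P[...,0]*sgn>.0)];print(sgn,np.percentile(q[:,2],[95,99.5]),np.percentile(abs(q[:,0]),[1,5]),np.percentile(q[:,1],[1,99]))
s=manip.get_state(); r=quat(s['tcp_rot']).as_matrix(); print(s['position'],np.degrees(np.arctan2(r[1,0],r[0,0])),r[:,2])
E
```

```text
L4 5.275 [0.48491579 0.24843138 0.07162495] n 5870 zmed 0.04749079277755175
rect (478.542724609375, 257.7079772949219) (100.89602661132812, 58.422149658203125) 33.98255157470703
-1 [-0.04371006 -0.04156887] [0.04167693 0.0418006 ] [-0.01096327  0.01113937]
1 [-0.04381316 -0.04174853] [0.04294571 0.04308764] [-0.01094678  0.01106849]
[0.48503597 0.24846136 0.0717604 ] -54.46847725379506 [-0.00698135 -0.00412046 -0.99996714]
```

View pics/L4.png

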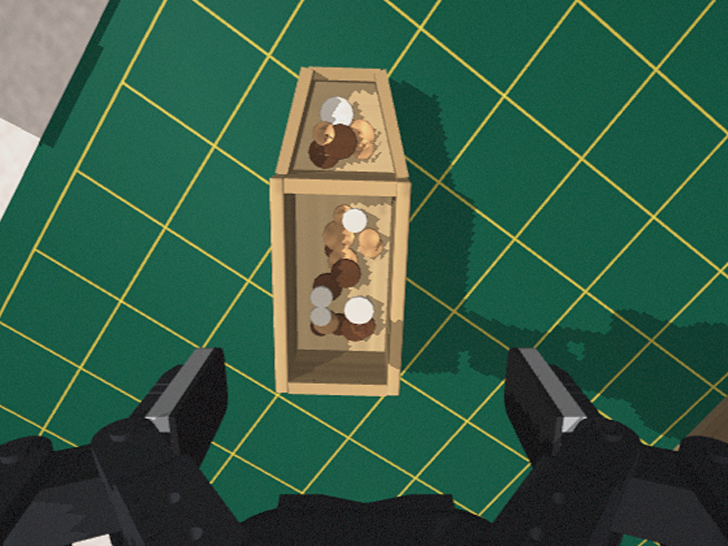

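L4 shows the tray clear and level, its rim centre near pixel (342,285). It was nudged about 9 mm, to (0.4785, 0.2577) with yaw 34.0 degrees.

Call:
apply_moves --series '[{"dx": -0.13,"dy": 0.18,"dz": -0.2,"rx": 0.03,"ry": -0.05,"rz": -0.19,"claw": 1},{"dx": -0.13,"dy": 0.18,"dz": -0.6,"rx": 0.03,"ry": -0.05,"rz": -0.19,"claw": 1},{"dx": -0.13,"dy": 0.18,"dz": -1.1,"rx": 0.03,"ry": -0.05,"rz": -0.19,"claw": 1},{"dx": -0.13,"dy": 0.18,"dz": -1.6,"rx": 0.03,"ry": -0.05,"rz": -0.19,"claw": 1},{"dx": -0.13,"dy": 0.18,"dz": -1.93,"rx": 0.03,"ry": -0.05,"rz": -0.19,"claw": 1}]'

```text
time: 5.95
position: [0.4777, 0.2571, -0.0264]
tcp_rot: [0.001, 0.883, -0.469, -0.001]
force: [0.0, -0.1, 0.3]
width: 0.0853
```

```bash
python3 held.py L5 -.074;python3 - <<'E'
from h import *
s=manip.get_state(); r=quat(s['tcp_rot']).as_matrix(); print(s['position'],np.degrees(np.arctan2(r[1,0],r[0,0])),r[:,2])
E
```

```text
5.95 [ 0.47767362  0.25707922 -0.0264225 ] [ 0.03735219 -0.14298589  0.28394047] 0.08528390515320602
top z hist [(np.float64(-0.06), 2123), (np.float64(-0.058), 842), (np.float64(-0.056), 777), (np.float64(-0.054), 743), (np.float64(-0.052), 736), (np.float64(-0.05), 1963), (np.float64(-0.048), 4321), (np.float64(-0.046), 5348), (np.float64(-0.044), 3084), (np.float64(-0.042), 14955), (np.float64(-0.04), 378)]
rim z -0.07404171821997946 ((-0.09397125244140625, -14.410198211669922), (74.37101745605469, 58.0154914855957), 89.68205261230469)
tilt [-0.00050797  0.00370162 -0.073765  ]
[ 0.47675585  0.25646429 -0.02808166] -55.984693600625256 [-0.0039546  -0.00144915 -0.99999113]
```

View pics/L5.png

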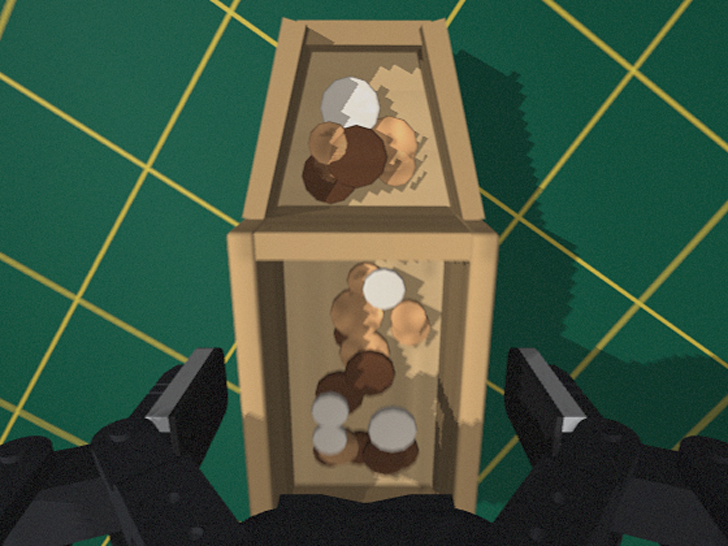

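The tray is centred between the fingers (x offset about 0) with the pads now well below the rim. Closing.

Call:
apply_moves --series '[{"dx": 0,"dy": 0,"dz": 0.04,"rx": 0,"ry": 0,"rz": 0,"claw": 0.5},{"dx": 0,"dy": 0,"dz": 0.04,"rx": 0,"ry": 0,"rz": 0,"claw": 0.3},{"dx": 0,"dy": 0,"dz": 0.04,"rx": 0,"ry": 0,"rz": 0,"claw": 0.3},{"dx": 0,"dy": 0,"dz": 0.04,"rx": 0,"ry": 0,"rz": 0,"claw": 0.3}]'

```text
time: 6.5
position: [0.4772, 0.2567, -0.0253]
tcp_rot: [0.001, 0.883, -0.469, -0.001]
force: [-1.2, 0.4, 3.9]
width: 0.0571
```

```bash
python3 held.py L6 -.074;python3 - <<'E'
from h import *
s=manip.get_state(); r=quat(s['tcp_rot']).as_matrix(); print(s['position'],np.degrees(np.arctan2(r[1,0],r[0,0])),r[:,2])
E
```

```text
6.5 [ 0.47724206  0.25671244 -0.02530854] [-1.18065641  0.42858068  3.85323636] 0.05714190453978247
top z hist [(np.float64(-0.06), 4149), (np.float64(-0.058), 925), (np.float64(-0.056), 840), (np.float64(-0.054), 753), (np.float64(-0.052), 725), (np.float64(-0.05), 805), (np.float64(-0.048), 3672), (np.float64(-0.046), 4720), (np.float64(-0.044), 3857), (np.float64(-0.042), 9706), (np.float64(-0.04), 7279)]
rim z -0.07300423063695943 ((-4.42193603515625, -15.137256622314453), (68.34420013427734, 74.36190795898438), 0.32018423080444336)
tilt [-0.00082968  0.00609712 -0.07272398]
[ 0.47724566  0.25671503 -0.0253298 ] -55.98672907731297 [-0.0027822  -0.00106709 -0.99999556]
```

View pics/L6.png

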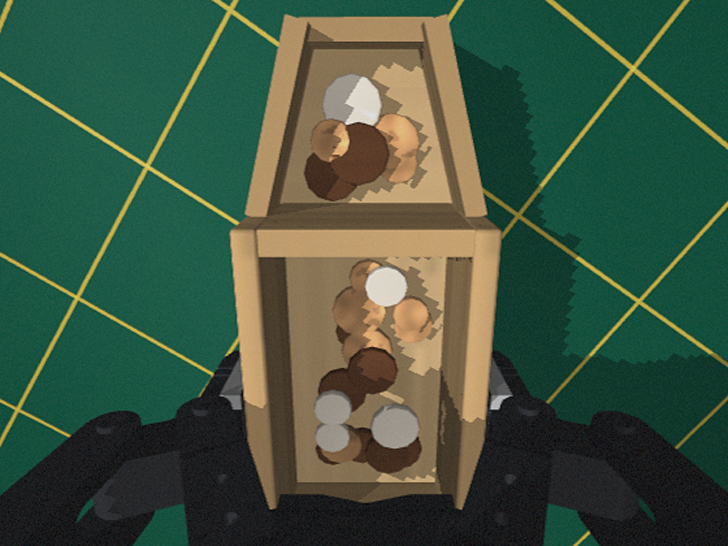

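Gripped at 57 mm, with the tray straight between the pads (rim front edge at rows 230 to 255). Lifting.

Call:
apply_moves --series '[{"dx": 0,"dy": 0,"dz": 0.3,"rx": 0,"ry": 0,"rz": 0,"claw": 0.3},{"dx": 0,"dy": 0,"dz": 0.9,"rx": 0,"ry": 0,"rz": 0,"claw": 0.3},{"dx": 0,"dy": 0,"dz": 1.6,"rx": 0,"ry": 0,"rz": 0,"claw": 0.3},{"dx": 0,"dy": 0,"dz": 2.3,"rx": 0,"ry": 0,"rz": 0,"claw": 0.3},{"dx": 0,"dy": 0,"dz": 2.8,"rx": 0,"ry": 0,"rz": 0,"claw": 0.3}]'

```text
time: 7.18
position: [0.4773, 0.257, 0.117]
tcp_rot: [0.001, 0.883, -0.469, -0.001]
force: [-0.5, -0.4, -3.7]
width: 0.0571
```

```bash
python3 held.py L7 -.074;python3 - <<'E'
from h import *
s=manip.get_state(); r=quat(s['tcp_rot']).as_matrix(); print(s['position'],np.degrees(np.arctan2(r[1,0],r[0,0])),r[:,2],s['force'])
E
```

```text
7.175 [0.47733912 0.25699588 0.11703606] [-0.52606512 -0.44942435 -3.70330795] 0.057127460714440866
top z hist [(np.float64(-0.06), 4120), (np.float64(-0.058), 947), (np.float64(-0.056), 790), (np.float64(-0.054), 746), (np.float64(-0.052), 727), (np.float64(-0.05), 816), (np.float64(-0.048), 3700), (np.float64(-0.046), 4788), (np.float64(-0.044), 3828), (np.float64(-0.042), 9761), (np.float64(-0.04), 7229)]
rim z -0.07300399486786771 ((0.24374008178710938, -15.266597747802734), (58.73838806152344, 74.37196350097656), 0.297838419675827)
tilt [-0.00076738  0.0060233  -0.07272783]
[0.47873402 0.25797952 0.12008655] -55.96663335690132 [ 0.00241735  0.00127551 -0.99999626] [1.2048984  0.61129075 0.23180853]
```

View pics/L7.png

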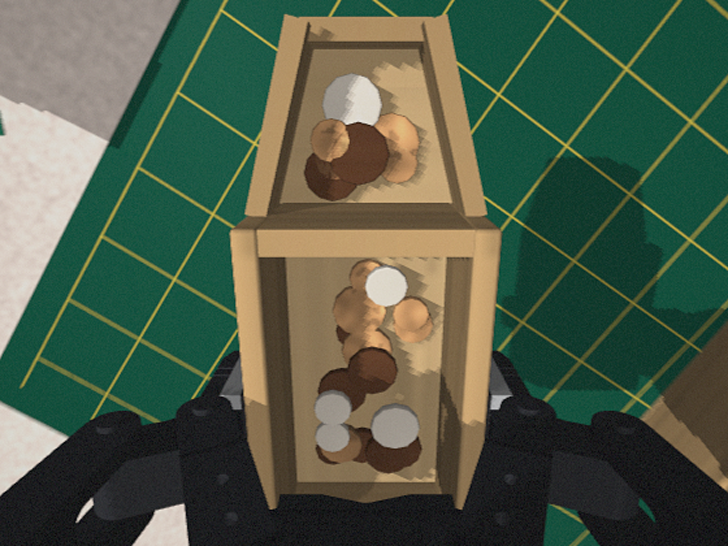

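The tray is held level. Carrying it to a spot beside the deep tray while turning it about 148.6 degrees.

Call:
apply_moves --series '[{"dx": 0.1,"dy": -0.3,"dz": 0.5,"rx": 0,"ry": 0,"rz": 1,"claw": 0.3},{"dx": 0.3,"dy": -0.8,"dz": 1.0,"rx": 0,"ry": 0,"rz": 2.2,"claw": 0.3},{"dx": 0.5,"dy": -1.4,"dz": 1.4,"rx": 0,"ry": 0,"rz": 3.4,"claw": 0.3},{"dx": 0.7,"dy": -2.0,"dz": 1.6,"rx": 0,"ry": 0,"rz": 4.6,"claw": 0.3},{"dx": 0.9,"dy": -2.4,"dz": 1.6,"rx": 0,"ry": 0,"rz": 5.8,"claw": 0.3}]'

```text
time: 7.85
position: [0.5243, 0.1363, 0.2009]
tcp_rot: [-0.001, 0.997, -0.081, 0.001]
force: [0.0, 0.4, -3.0]
width: 0.0572
```

Call:
apply_moves --series '[{"dx": 0,"dy": 0,"dz": 0,"rx": 0,"ry": 0,"rz": 1.2,"claw": 0.3},{"dx": 0,"dy": 0,"dz": 0,"rx": 0,"ry": 0,"rz": 2.4,"claw": 0.3},{"dx": 0,"dy": 0,"dz": 0,"rx": 0,"ry": 0,"rz": 3.6,"claw": 0.3},{"dx": 0,"dy": 0,"dz": 0,"rx": 0,"ry": 0,"rz": 4.8,"claw": 0.3},{"dx": 0,"dy": 0,"dz": 0,"rx": 0,"ry": 0,"rz": 6.0,"claw": 0.3}]'

```text
time: 8.48
position: [0.5238, 0.1361, 0.2005]
tcp_rot: [-0.001, 0.943, 0.334, -0.0]
force: [-0.6, -0.3, -3.0]
width: 0.0575
```

Call:
apply_moves --series '[{"dx": 0,"dy": 0,"dz": 0,"rx": 0,"ry": 0,"rz": 1.3,"claw": 0.3},{"dx": 0,"dy": 0,"dz": 0,"rx": 0,"ry": 0,"rz": 2.6,"claw": 0.3},{"dx": 0,"dy": 0,"dz": 0,"rx": 0,"ry": 0,"rz": 3.9,"claw": 0.3},{"dx": 0,"dy": 0,"dz": 0,"rx": 0,"ry": 0,"rz": 5.2,"claw": 0.3},{"dx": 0,"dy": 0,"dz": 0,"rx": 0,"ry": 0,"rz": 6.5,"claw": 0.3}]'

```text
time: 9.1
position: [0.5234, 0.136, 0.2002]
tcp_rot: [-0.001, 0.699, 0.715, -0.001]
force: [1.0, 0.1, -2.2]
width: 0.0577
```

Call:
apply_moves --series '[{"dx": 0,"dy": 0,"dz": 0,"rx": 0,"ry": 0,"rz": 0.1,"claw": 0.3},{"dx": 0,"dy": 0,"dz": 0,"rx": 0,"ry": 0,"rz": 0.1,"claw": 0.3}]'

```text
time: 9.35
position: [0.5232, 0.1359, 0.2]
tcp_rot: [-0.001, 0.695, 0.719, -0.001]
force: [-0.3, 0.7, -3.1]
width: 0.0569
```

```bash
cat > look2.py <<'E'
from h import *
import sys
name=sys.argv[1];gx,gy,zr=map(float,sys.argv[2:5])
s=manip.get_state();p,d=manip.snapshot('wrist');save(p,name+'.png',1.3);np.savez(name+'.npz',p=p,d=d,pos=s['position'],q=s['tcp_rot'])
K,Rm,o=campose('wrist',s);P=cloud(d,K,Rm,o)
r=quat(s['tcp_rot']).as_matrix();print('t',s['time'],'tcp',s['position'],'yaw',np.degrees(np.arctan2(r[1,0],r[0,0])),'z',r[:,2],'w',s['width'],'f',s['force'])
m=(abs(P[...,2]-zr)<.006)&(d>0)&(np.hypot(P[...,0]-gx,P[...,1]-gy)<.075)
q=P[m];print('target world n',len(q),'z',np.median(q[:,2]) if len(q) else 0, cv2.minAreaRect((q[:,:2]*1000).astype(np.float32)))
qt=((q-s['position'])@r);print(' in tool',cv2.minAreaRect((qt[:,:2]*1000).astype(np.float32)))
Q=(P-s['position'])@r
hsv=cv2.cvtColor(p,cv2.COLOR_RGB2HSV);wood=(hsv[...,0]>8)&(hsv[...,0]<26)&(hsv[...,1]>50)&(hsv[...,2]>60)
m=wood&(d>0)&(abs(Q[...,2]+.073)<.004)&(abs(Q[...,0])<.05)&(abs(Q[...,1])<.08);q=Q[m]
if len(q): 
    c,wh,a=cv2.minAreaRect((q[:,:2]*1000).astype(np.float32));print('held in tool',c,wh,a,'z',np.median(q[:,2]),'front y',np.percentile(q[:,1]*1000,[.2,1]))
s=manip.get_state();print('after',s['position'])
E
python3 look2.py D2 .5275 .003 .073
```

```text
t 9.35 tcp [0.52320196 0.13590363 0.19999857] yaw 91.95982939133093 z [-3.56425357e-03  2.54555496e-04 -9.99993616e-01] w 0.05692241352674308 f [-0.32868996  0.72356167 -3.05239339]
target world n 3086 z 0.07247463392339756 ((527.6758422851562, 3.9674015045166016), (100.79981231689453, 58.900062561035156), 2.7570321559906006)
 in tool ((-132.06124877929688, 0.4174919128417969), (100.79930114746094, 58.90041732788086), 89.2019271850586)
held in tool (-0.9462356567382812, -16.013103485107422) (58.97740936279297, 74.2063980102539) 0.2183634638786316 z -0.073073347098213 front y [-52.92026361 -52.81618736]
after [0.52327016 0.13590946 0.20008305]
```

View pics/D2.png

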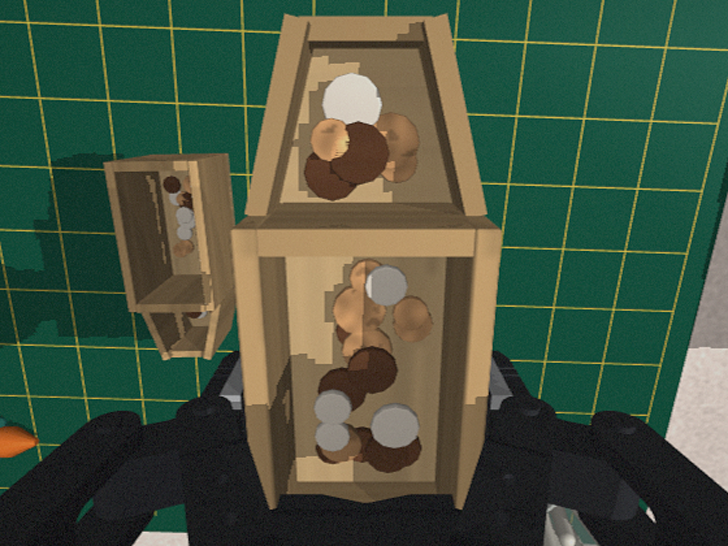

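D2 shows the deep tray at (170,250) to the left of the held tray, nose opposite to the held one. The rim measures 100.8 x 58.9 mm at z = 0.0725 m, as it should.

Call:
apply_moves --series '[{"dx": 0.04,"dy": -0.7,"dz": 0,"rx": 0,"ry": -0.03,"rz": 0.1,"claw": 0.3},{"dx": 0.08,"dy": -1.4,"dz": 0,"rx": 0,"ry": -0.03,"rz": 0.1,"claw": 0.3},{"dx": 0.12,"dy": -2.1,"dz": 0,"rx": 0,"ry": -0.03,"rz": 0.1,"claw": 0.3},{"dx": 0.15,"dy": -2.64,"dz": 0,"rx": 0,"ry": -0.03,"rz": 0.1,"claw": 0.3},{"dx": 0.15,"dy": -2.64,"dz": -0.8,"rx": 0,"ry": -0.03,"rz": 0.1,"claw": 0.3}]'

```text
time: 10.02
position: [0.5333, 0.0008, 0.162]
tcp_rot: [0.003, 0.693, 0.721, 0.002]
force: [0.8, 0.1, -4.2]
width: 0.0575
```

Call:
apply_moves --series '[{"dx": 0,"dy": 0,"dz": -0.8,"rx": 0,"ry": 0,"rz": 0,"claw": 0.3},{"dx": 0,"dy": 0,"dz": -1.4,"rx": 0,"ry": 0,"rz": 0,"claw": 0.3},{"dx": 0,"dy": 0,"dz": -1.9,"rx": 0,"ry": 0,"rz": 0,"claw": 0.3},{"dx": 0,"dy": 0,"dz": -1.9,"rx": 0,"ry": 0,"rz": 0,"claw": 0.3}]'

```text
time: 10.52
position: [0.5318, 0.0006, 0.0653]
tcp_rot: [0.001, 0.693, 0.721, 0.001]
force: [-0.2, 0.3, -2.9]
width: 0.0574
```

```bash
python3 - <<'E'
from h import *
s=manip.get_state(); r=quat(s['tcp_rot']).as_matrix(); print(s['time'],s['position'],np.degrees(np.arctan2(r[1,0],r[0,0])),r[:,2],s['force'])
p,d=manip.snapshot('wrist');save(p,'P1.png',1.3)
p,d=manip.snapshot('scene');save(cv2.resize(p[140:260,220:380],None,fx=4.8,fy=4.8,interpolation=cv2.INTER_CUBIC),'P1s.png')
E
```

```text
10.525 [0.53178387 0.0006242  0.06534836] 92.21986030307879 [ 0.00279426 -0.00110667 -0.99999548] [-0.1504042   0.28050817 -2.91154451]
```

View pics/P1.png

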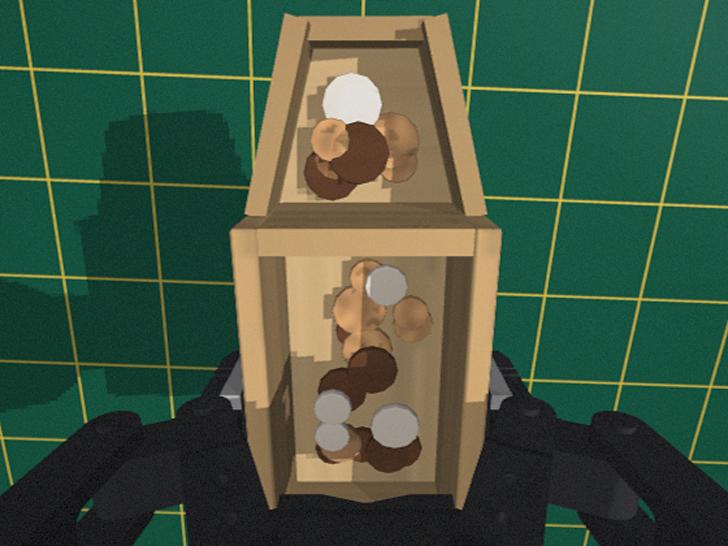

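View pics/P1s.png

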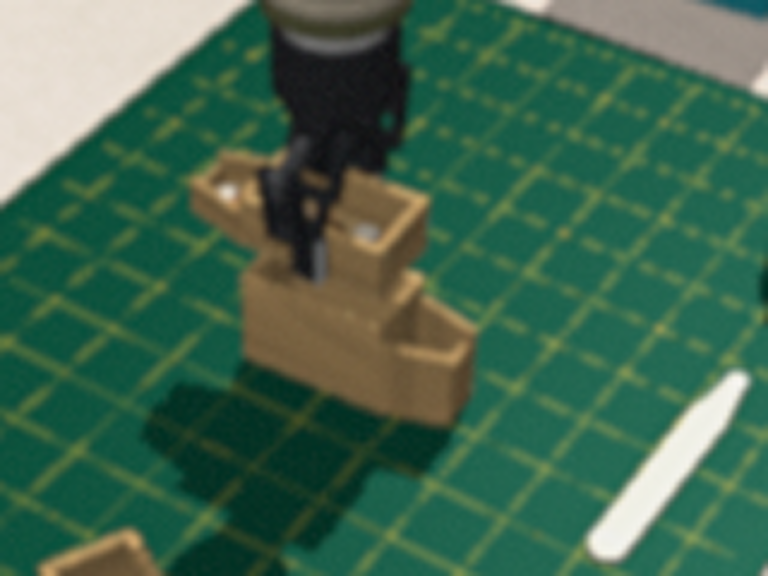

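Call:
apply_moves --series '[{"dx": -0.02,"dy": 0.065,"dz": -0.1,"rx": 0.01,"ry": 0.02,"rz": 0.07,"claw": 0.3},{"dx": -0.02,"dy": 0.065,"dz": -0.2,"rx": 0.01,"ry": 0.02,"rz": 0.07,"claw": 0.3},{"dx": -0.02,"dy": 0.065,"dz": -0.2,"rx": 0.01,"ry": 0.02,"rz": 0.07,"claw": 0.3}]'

```text
time: 11.0
position: [0.5326, 0.0042, 0.0576]
tcp_rot: [0.001, 0.689, 0.724, 0.001]
force: [0.4, 0.2, -4.1]
width: 0.0572
```

```bash
python3 - <<'E'
from h import *
s=manip.get_state(); r=quat(s['tcp_rot']).as_matrix(); print(s['time'],s['position'],np.degrees(np.arctan2(r[1,0],r[0,0])),r[:,2],s['force'])
E
```

```text
11.0 [0.53259961 0.00424201 0.05761149] 92.82469553305576 [ 4.07738139e-03  1.39565606e-04 -9.99991678e-01] [ 0.41411499  0.16222681 -4.08759277]
```

Call:
apply_moves --series '[{"dx": -0.04,"dy": -0.01,"dz": 0,"rx": 0,"ry": 0.03,"rz": 0,"claw": 0.3},{"dx": -0.04,"dy": -0.01,"dz": -0.1,"rx": 0,"ry": 0.03,"rz": 0,"claw": 0.3},{"dx": -0.04,"dy": -0.01,"dz": -0.2,"rx": 0,"ry": 0.03,"rz": 0,"claw": 0.3},{"dx": -0.04,"dy": -0.01,"dz": -0.25,"rx": 0,"ry": 0.03,"rz": 0,"claw": 0.3},{"dx": -0.04,"dy": -0.01,"dz": -0.3,"rx": 0,"ry": 0.03,"rz": 0,"claw": 0.3}]'

```text
time: 11.62
position: [0.5305, 0.0038, 0.0424]
tcp_rot: [-0.0, 0.689, 0.724, -0.0]
force: [-0.7, 0.1, -2.0]
width: 0.0575
```

```bash
python3 - <<'E'
from h import *
s=manip.get_state(); r=quat(s['tcp_rot']).as_matrix(); print(s['time'],s['position'],np.degrees(np.arctan2(r[1,0],r[0,0])),r[:,2],s['force'])
E
```

```text
11.625 [0.53053515 0.00377123 0.04235408] 92.82582668875365 [-3.09379922e-04  2.20898704e-04 -9.99999928e-01] [-0.73115508  0.06245213 -1.95736706]
```

Pose is on target at (0.5305, 0.0038), yaw 92.8 degrees and level. Lowering the last 5 mm.

Call:
apply_moves --series '[{"dx": 0,"dy": 0,"dz": -0.04,"rx": 0,"ry": 0,"rz": 0,"claw": 0.3},{"dx": 0,"dy": 0,"dz": -0.07,"rx": 0,"ry": 0,"rz": 0,"claw": 0.3},{"dx": 0,"dy": 0,"dz": -0.1,"rx": 0,"ry": 0,"rz": 0,"claw": 0.3},{"dx": 0,"dy": 0,"dz": -0.1,"rx": 0,"ry": 0,"rz": 0,"claw": 0.3}]'

```text
time: 12.12
position: [0.5306, 0.004, 0.0378]
tcp_rot: [0.0, 0.689, 0.724, 0.0]
force: [-2.7, 0.9, 3.0]
width: 0.0572
```

```bash
python3 - <<'E'
from h import *
s=manip.get_state(); r=quat(s['tcp_rot']).as_matrix(); print(s['time'],s['position'],np.degrees(np.arctan2(r[1,0],r[0,0])),r[:,2],s['force'],s['torque'])
p,d=manip.snapshot('scene');save(cv2.resize(p[140:260,220:380],None,fx=4.8,fy=4.8,interpolation=cv2.INTER_CUBIC),'P2s.png')
E
```

```text
12.125 [0.53064865 0.00397164 0.03776729] 92.84303211968994 [ 3.25590732e-05  2.45342426e-05 -9.99999999e-01] [-2.71174689  0.93286235  3.03768746] [ 0.00872188  0.3078116  -0.00101095]
```

View pics/P2s.png

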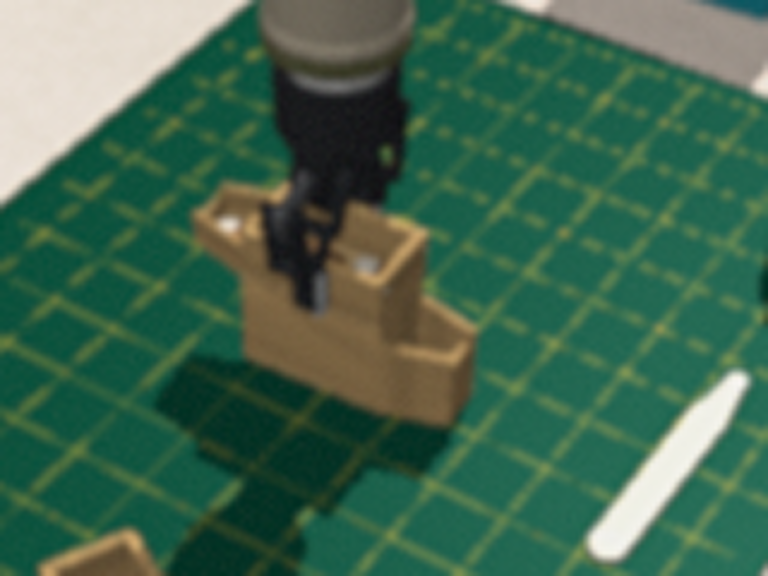

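It touched down at the seated height I predicted (TCP 0.0378, load now on the deep tray) and the walls are flush. Releasing and rising.

Call:
apply_moves --series '[{"dx": 0,"dy": 0,"dz": -0.02,"rx": 0,"ry": 0,"rz": 0,"claw": 0.3},{"dx": 0,"dy": 0,"dz": -0.01,"rx": 0,"ry": 0,"rz": 0,"claw": 0.8},{"dx": 0,"dy": 0,"dz": 0,"rx": 0,"ry": 0,"rz": 0,"claw": 1},{"dx": 0,"dy": 0,"dz": 0,"rx": 0,"ry": 0,"rz": 0,"claw": 1},{"dx": 0,"dy": 0,"dz": 0.3,"rx": 0,"ry": 0,"rz": 0,"claw": 1}]'

```text
time: 12.8
position: [0.5298, 0.0039, 0.0524]
tcp_rot: [-0.001, 0.689, 0.724, -0.001]
force: [0.3, 0.1, 0.2]
width: 0.0854
```

Call:
apply_moves --series '[{"dx": 0,"dy": 0,"dz": 0.8,"rx": 0,"ry": 0,"rz": 0,"claw": 1},{"dx": 0,"dy": 0,"dz": 1.8,"rx": 0,"ry": 0,"rz": 0,"claw": 1},{"dx": 0,"dy": 0,"dz": 2.8,"rx": 0,"ry": 0,"rz": 0,"claw": 1},{"dx": 0,"dy": 0,"dz": 3.8,"rx": 0,"ry": 0,"rz": 0,"claw": 1},{"dx": 0,"dy": 0,"dz": 3.8,"rx": 0,"ry": 0,"rz": 0,"claw": 1}]'

```text
time: 13.42
position: [0.5319, 0.0049, 0.2474]
tcp_rot: [0.002, 0.689, 0.725, 0.002]
force: [0.1, 0.6, -0.4]
width: 0.0851
```

```bash
python3 look2.py S1 .5275 .003 .111; python3 - <<'E'
from h import *
f=np.load('S1.npz');K,Rm,o=campose('wrist',{'tcp_rot':f['q'],'position':f['pos']});P=cloud(f['d'],K,Rm,o)
# deep nose visible?: points at x>.59
m=(P[...,0]>.582)&(P[...,0]<.64)&(abs(P[...,1])<.06)&(P[...,2]>.03);q=P[m];print(len(q),cv2.minAreaRect((q[:,:2]*1000).astype(np.float32)),np.percentile(q[:,2],[5,95]))
m=(abs(P[...,2]-.111)<.004)&(np.hypot(P[...,0]-.5275,P[...,1]-.003)<.075);q=P[m];A=np.c_[q[:,:2],np.ones(len(q))];print('tilt',np.linalg.lstsq(A,q[:,2],rcond=None)[0])
E
```

```text
t 13.425 tcp [0.53190521 0.00490182 0.24741595] yaw 92.8785007800828 z [ 5.76280912e-03 -7.18587443e-06 -9.99983395e-01] w 0.08510261454483808 f [ 0.06224969  0.5521615  -0.4235955 ]
target world n 2524 z 0.11074401117573121 ((528.05908203125, 3.809640884399414), (99.75558471679688, 58.09746170043945), 2.8846800327301025)
 in tool ((-0.8566436767578125, -4.68096923828125), (99.73780059814453, 58.097373962402344), 89.99376678466797)
after [0.53081543 0.0043752  0.24484635]
572 ((610.2576293945312, 7.807685852050781), (23.184160232543945, 45.29067611694336), 2.6075055599212646) [0.03340521 0.05968701]
tilt [-0.00035664  0.0016619   0.11088954]
```

View pics/S1.png

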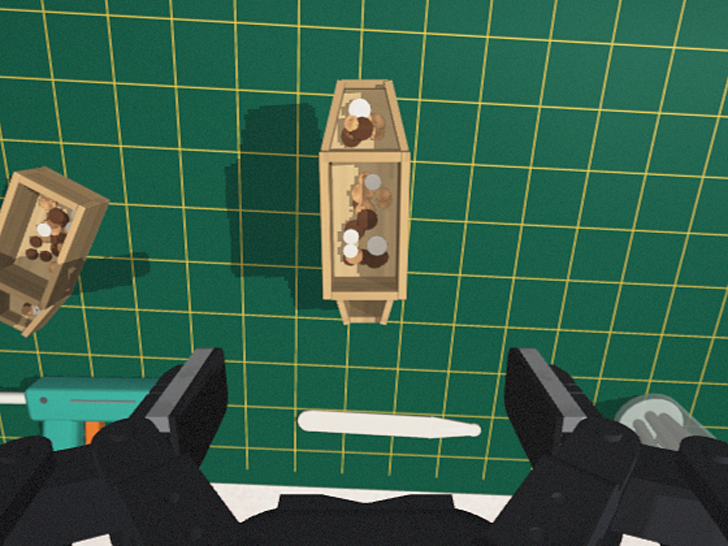

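S1 shows the first tray seated: rim centre near pixel (366,225), measured (528.1, 3.8) mm against the deep tray's (527.7, 4.0). Its rim is at 0.1107 m and level, and the deep nose is open at (366,310). Next is the right-hand tray.

Call:
apply_moves --series '[{"dx": 0.1,"dy": -1.0,"dz": 0,"rx": 0,"ry": 0,"rz": -0.9,"claw": 1},{"dx": 0.3,"dy": -2.1,"dz": 0,"rx": 0,"ry": 0,"rz": -1.9,"claw": 1},{"dx": 0.5,"dy": -3.2,"dz": 0,"rx": 0,"ry": 0,"rz": -2.9,"claw": 1},{"dx": 0.7,"dy": -4.3,"dz": -0.5,"rx": 0,"ry": 0,"rz": -3.7,"claw": 1},{"dx": 0.7,"dy": -5.35,"dz": -1.3,"rx": 0,"ry": 0,"rz": -3.7,"claw": 1}]'

```text
time: 14.1
position: [0.5661, -0.2623, 0.1809]
tcp_rot: [0.001, 0.852, 0.524, 0.001]
force: [0.7, 0.9, -0.3]
width: 0.0854
```

Call:
apply_moves --series '[{"dx": 0,"dy": 0,"dz": -0.8,"rx": 0,"ry": 0,"rz": 0,"claw": 1},{"dx": 0,"dy": 0,"dz": -1.0,"rx": 0,"ry": 0,"rz": 0,"claw": 1},{"dx": 0,"dy": 0,"dz": -1.0,"rx": 0,"ry": 0,"rz": 0,"claw": 1}]'

```text
time: 14.48
position: [0.5661, -0.2609, 0.1309]
tcp_rot: [0.001, 0.851, 0.524, 0.001]
force: [0.1, -0.3, 0.2]
width: 0.0855
```

```bash
python3 look2.py R2 .5687 -.265 .048
```

```text
t 14.475 tcp [ 0.56606075 -0.26085728  0.13091783] yaw 63.26768134917662 z [ 1.56766290e-03 -2.73017333e-04 -9.99998734e-01] w 0.0854974037219928 f [ 0.08948522 -0.3294346   0.21690774]
target world n 3562 z 0.047656111210417795 ((568.7230834960938, -264.6398620605469), (58.07946014404297, 101.0063247680664), 63.1798095703125)
 in tool ((-2.219715118408203, 3.9478530883789062), (58.079654693603516, 101.01084899902344), 0.08782187104225159)
after [ 0.56692171 -0.26099116  0.13226271]
```

View pics/R2.png

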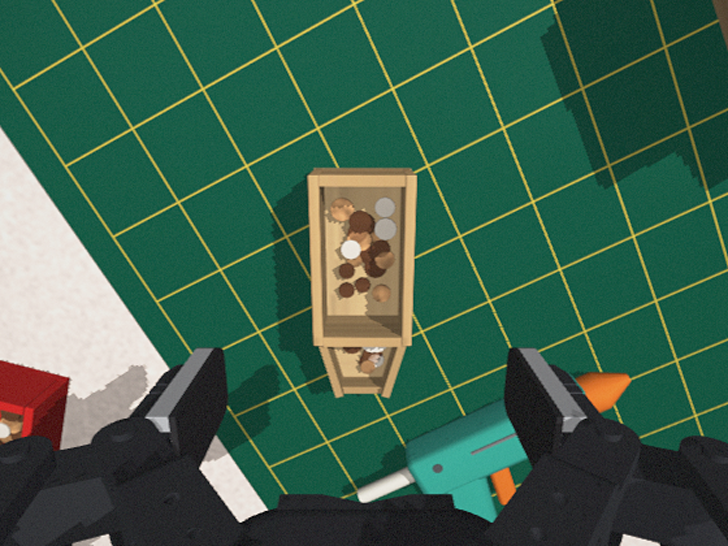

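```bash
python3 - <<'E'
from h import *
f=np.load('R2.npz');K,Rm,o=campose('wrist',{'tcp_rot':f['q'],'position':f['pos']});P=cloud(f['d'],K,Rm,o)
r=quat(f['q']).as_matrix();Q=(P-f['pos'])@r;hsv=cv2.cvtColor(f['p'],cv2.COLOR_RGB2HSV)
m=(P[...,2]>.012)&(P[...,2]<.05)&(f['d']>0);m2=m&~((abs(Q[...,0]+.002)<.036)&(abs(Q[...,1])<.11))
q=Q[m2]*1000; i=np.argsort(np.hypot(q[:,0],q[:,1]-4))[:2000:200];print(np.round(q[i]).astype(int).tolist())
f=np.load('top0.npz');K,Rm,o=campose('top');P=cloud(f['d'],K,Rm,o);hsv=cv2.cvtColor(f['p'],cv2.COLOR_RGB2HSV)
m=(P[...,2]>.012)&(P[...,2]<.05)&(P[...,0]>.62)&(P[...,1]<-.1)&(P[...,1]>-.45);q=P[m];q[:,1]-=.0033
r2=(q-[.5687,-.2646,0])@np.array([[np.cos(np.radians(63.2)),np.sin(np.radians(63.2)),0],[np.sin(np.radians(63.2)),-np.cos(np.radians(63.2)),0],[0,0,1]]).T
i=np.argsort(np.hypot(r2[:,0],r2[:,1]))[::15][:12];print(np.round(r2[i]*1000).astype(int).tolist())
E
```

```text
[[69, 128, 118], [62, 133, 108], [56, 136, 104], [84, 122, 108], [47, 141, 113], [93, 117, 105], [71, 133, 99], [35, 148, 108], [34, 150, 99], [36, 151, 100]]
[[28, 45, 25], [-5, 60, 17], [6, 65, 24], [23, 65, 35], [-1, 73, 17], [-19, 73, 36], [-17, 78, 18], [8, 83, 20], [-5, 87, 15], [13, 88, 35], [-18, 92, 29], [90, 114, 25]]
```

R2 shows the second tray with rim centre near pixel (362,260), nose towards the palm. The glue gun is at least 125 mm clear and the red tray is off to the left. Descending.

Call:
apply_moves --series '[{"dx": 0.04,"dy": -0.07,"dz": -0.8,"rx": 0,"ry": 0.01,"rz": 0,"claw": 1},{"dx": 0.04,"dy": -0.07,"dz": -1.6,"rx": 0,"ry": 0.01,"rz": 0,"claw": 1},{"dx": 0.04,"dy": -0.07,"dz": -2.3,"rx": 0,"ry": 0.01,"rz": 0,"claw": 1},{"dx": 0.04,"dy": -0.07,"dz": -2.8,"rx": 0,"ry": 0.01,"rz": 0,"claw": 1},{"dx": 0.04,"dy": -0.07,"dz": -3.14,"rx": 0,"ry": 0.01,"rz": 0,"claw": 1}]'

```text
time: 15.15
position: [0.5701, -0.2642, -0.0239]
tcp_rot: [0.002, 0.851, 0.525, 0.001]
force: [0.5, -0.3, 0.4]
width: 0.0854
```

```bash
python3 look2.py R3 .5687 -.265 .048
```

```text
t 15.15 tcp [ 0.57014071 -0.26415442 -0.02392709] yaw 63.33560868964502 z [ 0.00412124 -0.00218915 -0.99998911] w 0.08540851790556837 f [ 0.48556849 -0.29163362  0.42520142]
target world n 16572 z 0.04761115039891701 ((557.17431640625, -258.64984130859375), (113.19485473632812, 77.15008544921875), 65.08149719238281)
 in tool ((-0.7442169189453125, -13.21481704711914), (77.10275268554688, 113.235595703125), 89.44425201416016)
held in tool (-1.610860824584961, -13.524459838867188) (57.90935134887695, 76.10001373291016) 0.029834052547812462 z -0.07174409161081498 front y [-51.41956334 -51.29945948]
after [ 0.56883258 -0.26383717 -0.02614988]
```

View pics/R3.png

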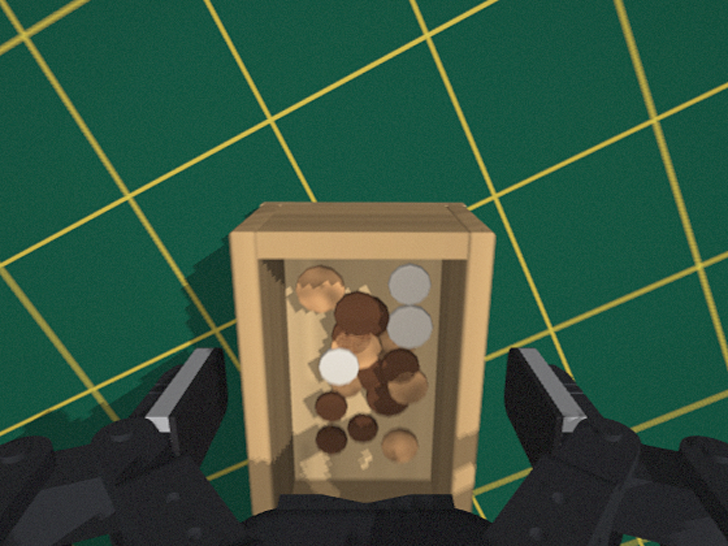

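Centred, with clear gaps on both sides. Closing.

Call:
apply_moves --series '[{"dx": 0,"dy": -0.01,"dz": 0.01,"rx": 0,"ry": 0.01,"rz": 0,"claw": 0.5},{"dx": 0,"dy": -0.01,"dz": 0.01,"rx": 0,"ry": 0.01,"rz": 0,"claw": 0.3},{"dx": 0,"dy": -0.01,"dz": 0.01,"rx": 0,"ry": 0.01,"rz": 0,"claw": 0.3},{"dx": 0,"dy": -0.01,"dz": 0.01,"rx": 0,"ry": 0.01,"rz": 0,"claw": 0.3}]'

```text
time: 15.7
position: [0.5702, -0.2646, -0.0239]
tcp_rot: [0.002, 0.851, 0.525, 0.001]
force: [0.6, 0.4, 7.1]
width: 0.0574
```

```bash
python3 look2.py R4 .5687 -.265 .048
```

```text
t 15.7 tcp [ 0.57015116 -0.26460853 -0.02390291] yaw 63.330393386477525 z [ 0.00289343 -0.00213164 -0.99999354] w 0.05741377595191649 f [0.59098182 0.43972171 7.05290006]
target world n 14945 z 0.04763090591988392 ((557.2490844726562, -257.3469543457031), (105.05512237548828, 74.81251525878906), 63.73878479003906)
 in tool ((0.6512641906738281, -14.543815612792969), (74.82405090332031, 105.05494689941406), 89.59512329101562)
held in tool (-0.7754688262939453, -14.286674499511719) (58.706695556640625, 74.87740325927734) 0.2534448206424713 z -0.07170265114655619 front y [-51.54966931 -51.43555824]
after [ 0.57013418 -0.26464119 -0.02390252]
```

View pics/R4.png

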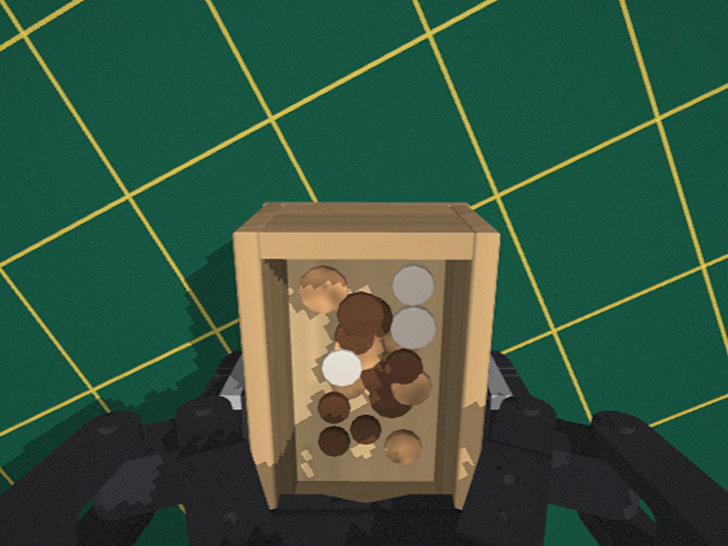

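Gripped at 57 mm, tray straight. Lifting.

Call:
apply_moves --series '[{"dx": 0,"dy": 0,"dz": 0.3,"rx": 0,"ry": 0,"rz": 0,"claw": 0.3},{"dx": 0,"dy": 0,"dz": 0.9,"rx": 0,"ry": 0,"rz": 0,"claw": 0.3},{"dx": 0,"dy": 0,"dz": 1.6,"rx": 0,"ry": 0,"rz": 0,"claw": 0.3},{"dx": 0,"dy": 0,"dz": 2.4,"rx": 0,"ry": 0,"rz": 0,"claw": 0.3},{"dx": 0,"dy": 0,"dz": 3.2,"rx": 0,"ry": 0,"rz": 0,"claw": 0.3}]'

```text
time: 16.38
position: [0.5698, -0.2645, 0.1382]
tcp_rot: [0.002, 0.851, 0.525, 0.001]
force: [0.6, -0.7, -3.0]
width: 0.0573
```

Call:
apply_moves --series '[{"dx": -0.1,"dy": 0.3,"dz": 0.5,"rx": 0,"ry": 0,"rz": 0.6,"claw": 0.3},{"dx": -0.3,"dy": 0.9,"dz": 1.0,"rx": 0,"ry": 0,"rz": 1.4,"claw": 0.3},{"dx": -0.5,"dy": 1.6,"dz": 1.4,"rx": 0,"ry": 0,"rz": 2.3,"claw": 0.3},{"dx": -0.7,"dy": 2.3,"dz": 1.7,"rx": 0,"ry": 0,"rz": 3.1,"claw": 0.3},{"dx": -0.8,"dy": 2.5,"dz": 1.7,"rx": 0,"ry": 0,"rz": 3.7,"claw": 0.3}]'

```text
time: 17.0
position: [0.53, -0.1359, 0.2257]
tcp_rot: [0.003, 0.686, 0.728, 0.002]
force: [0.7, -0.4, -2.4]
width: 0.0573
```

Call:
apply_moves --series '[{"dx": 0,"dy": 0,"dz": 0,"rx": 0,"ry": 0,"rz": 0,"claw": 0.3},{"dx": 0,"dy": 0,"dz": 0,"rx": 0,"ry": 0,"rz": 0,"claw": 0.3}]'

```text
time: 17.25
position: [0.53, -0.1364, 0.2262]
tcp_rot: [0.003, 0.687, 0.727, 0.001]
force: [-0.7, 0.5, -3.2]
width: 0.0573
```

```bash
sed -i 's/+.073)<.004/+.072)<.004/' look2.py; python3 look2.py S2 .528 .004 .111
```

```text
t 17.25 tcp [ 0.53001975 -0.13639873  0.22617711] yaw 93.27013386584206 z [ 0.00659743 -0.00230533 -0.99997558] w 0.05728656844024659 f [-0.69234529  0.5311853  -3.17817035]
target world n 3406 z 0.11071874224924419 ((528.404052734375, 3.4199676513671875), (100.72012329101562, 59.10851287841797), 2.861685276031494)
 in tool ((139.9949493408203, 5.613365173339844), (59.10694885253906, 100.71566772460938), 0.4085087180137634)
held in tool (-0.7874603271484375, -14.813945770263672) (59.13459014892578, 74.43047332763672) 0.2712482810020447 z -0.07168958977050305 front y [-51.85985341 -51.75058619]
after [ 0.5299321  -0.13676019  0.22583235]
```

View pics/S2.png

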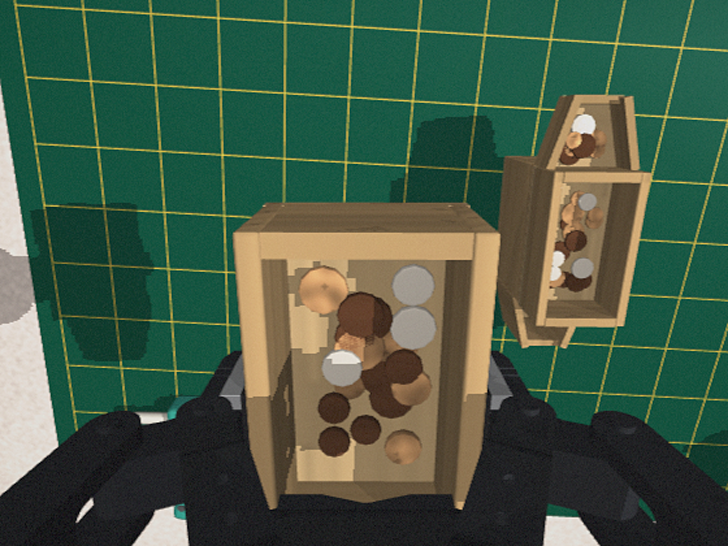

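S2 shows the stack at (590,220) to the right of the held tray. The held tray's nose points the same way as the deep tray's, as needed for the top. Target TCP is (0.530, 0.0034), seated TCP z about 0.077.

Call:
apply_moves --series '[{"dx": 0,"dy": 0.7,"dz": 0,"rx": 0.02,"ry": 0.04,"rz": -0.05,"claw": 0.3},{"dx": 0,"dy": 1.4,"dz": 0,"rx": 0.02,"ry": 0.04,"rz": -0.05,"claw": 0.3},{"dx": 0,"dy": 2.1,"dz": 0,"rx": 0.02,"ry": 0.04,"rz": -0.05,"claw": 0.3},{"dx": 0,"dy": 2.8,"dz": 0,"rx": 0.02,"ry": 0.04,"rz": -0.05,"claw": 0.3},{"dx": 0,"dy": 2.8,"dz": 0,"rx": 0.02,"ry": 0.04,"rz": -0.05,"claw": 0.3}]'

```text
time: 17.92
position: [0.5298, 0.0064, 0.226]
tcp_rot: [-0.001, 0.688, 0.726, 0.001]
force: [-0.0, -0.5, -3.2]
width: 0.057
```

Call:
apply_moves --series '[{"dx": 0,"dy": 0,"dz": -0.6,"rx": 0,"ry": 0,"rz": 0,"claw": 0.3},{"dx": 0,"dy": 0,"dz": -1.3,"rx": 0,"ry": 0,"rz": 0,"claw": 0.3},{"dx": 0,"dy": 0,"dz": -2.0,"rx": 0,"ry": 0,"rz": 0,"claw": 0.3},{"dx": 0,"dy": 0,"dz": -2.4,"rx": 0,"ry": 0,"rz": 0,"claw": 0.3},{"dx": 0,"dy": 0,"dz": -2.4,"rx": 0,"ry": 0,"rz": 0,"claw": 0.3}]'

```text
time: 18.55
position: [0.5291, 0.0056, 0.1048]
tcp_rot: [-0.002, 0.688, 0.725, 0.0]
force: [-0.8, -0.1, -2.6]
width: 0.0576
```

```bash
cat > st.py <<'E'
from h import *
s=manip.get_state(); r=quat(s['tcp_rot']).as_matrix(); print(s['time'],s['position'],np.degrees(np.arctan2(r[1,0],r[0,0])),r[:,2],s['force'])
E
python3 st.py
```

```text
18.55 [0.52911375 0.00555467 0.10482417] 92.98229097084385 [-0.00210999  0.00249039 -0.99999467] [-0.79749116 -0.07332046 -2.638785  ]
```

Call:
apply_moves --series '[{"dx": 0.02,"dy": -0.045,"dz": 0,"rx": -0.02,"ry": -0.02,"rz": -0.01,"claw": 0.3},{"dx": 0.02,"dy": -0.045,"dz": -0.15,"rx": -0.02,"ry": -0.02,"rz": -0.01,"claw": 0.3},{"dx": 0.02,"dy": -0.045,"dz": -0.3,"rx": -0.02,"ry": -0.02,"rz": -0.01,"claw": 0.3},{"dx": 0.02,"dy": -0.045,"dz": -0.35,"rx": -0.02,"ry": -0.02,"rz": -0.01,"claw": 0.3},{"dx": 0.02,"dy": -0.045,"dz": -0.35,"rx": -0.02,"ry": -0.02,"rz": -0.01,"claw": 0.3}]'

```text
time: 19.18
position: [0.5299, 0.0034, 0.0871]
tcp_rot: [0.0, 0.689, 0.725, -0.0]
force: [-0.2, -0.3, -3.0]
width: 0.0575
```

```bash
python3 st.py; python3 -c "
from h import *
p,d=manip.snapshot('scene');save(cv2.resize(p[120:240,220:380],None,fx=4.8,fy=4.8,interpolation=cv2.INTER_CUBIC),'P3s.png')"
```

```text
19.175 [0.52990682 0.00338001 0.0871113 ] 92.91137996644167 [ 1.92336445e-04 -1.97504711e-04 -9.99999962e-01] [-0.17465635 -0.30691547 -3.01196663]
```

View pics/P3s.png

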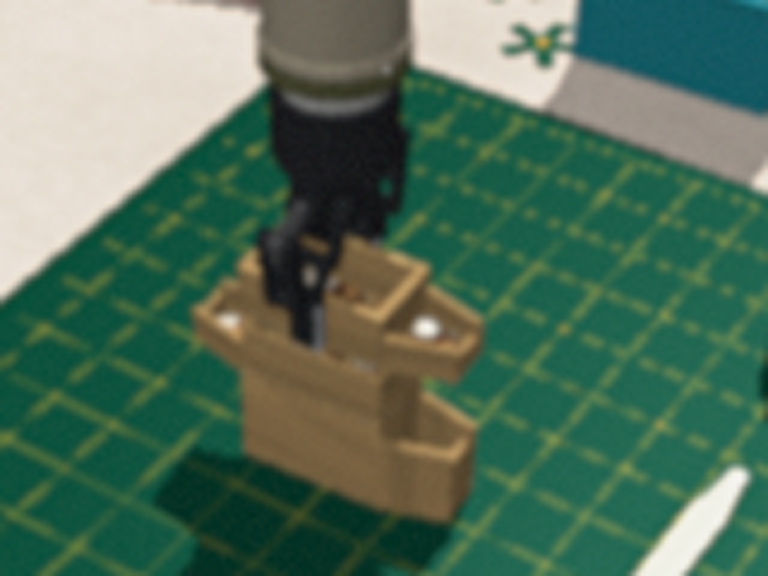

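On target and level. The top tray hovers about 10 mm above seated, nose the same way as the deep one. Lowering.

Call:
apply_moves --series '[{"dx": 0,"dy": 0,"dz": -0.06,"rx": 0,"ry": 0,"rz": 0,"claw": 0.3},{"dx": 0,"dy": 0,"dz": -0.11,"rx": 0,"ry": 0,"rz": 0,"claw": 0.3},{"dx": 0,"dy": 0,"dz": -0.16,"rx": 0,"ry": 0,"rz": 0,"claw": 0.3},{"dx": 0,"dy": 0,"dz": -0.2,"rx": 0,"ry": 0,"rz": 0,"claw": 0.3},{"dx": 0,"dy": 0,"dz": -0.2,"rx": 0,"ry": 0,"rz": 0,"claw": 0.3}]'

```text
time: 19.85
position: [0.5301, 0.0035, 0.0772]
tcp_rot: [0.0, 0.689, 0.725, 0.0]
force: [0.7, 0.7, -2.8]
width: 0.0578
```

```bash
python3 st.py
```

```text
19.85 [0.53008615 0.00351933 0.07724593] 92.91595459810186 [ 5.45795806e-04 -3.60764239e-05 -9.99999850e-01] [ 0.7169674   0.668695   -2.79187229]
```

Depth is right but the tray's weight is still on the gripper, so I'll ease down another 1 to 2 mm until contact.

Call:
apply_moves --series '[{"dx": 0,"dy": 0,"dz": -0.02,"rx": 0,"ry": 0,"rz": 0,"claw": 0.3},{"dx": 0,"dy": 0,"dz": -0.03,"rx": 0,"ry": 0,"rz": 0,"claw": 0.3},{"dx": 0,"dy": 0,"dz": -0.03,"rx": 0,"ry": 0,"rz": 0,"claw": 0.3}]'

```text
time: 20.23
position: [0.5302, 0.0035, 0.0771]
tcp_rot: [0.001, 0.689, 0.725, -0.0]
force: [-7.3, -1.5, 12.4]
width: 0.0573
```

```bash
python3 st.py
```

```text
20.225 [0.53021363 0.00353554 0.07705655] 92.91908953349848 [ 0.0010323  -0.00104255 -0.99999892] [-7.33472819 -1.4954473  12.44787654]
```

Firm contact (about 15 N) at the predicted 0.0771. Releasing and rising.

Call:
apply_moves --series '[{"dx": 0,"dy": 0,"dz": 0.0,"rx": 0,"ry": 0,"rz": 0,"claw": 0.3},{"dx": 0,"dy": 0,"dz": 0,"rx": 0,"ry": 0,"rz": 0,"claw": 0.8},{"dx": 0,"dy": 0,"dz": 0,"rx": 0,"ry": 0,"rz": 0,"claw": 1},{"dx": 0,"dy": 0,"dz": 0,"rx": 0,"ry": 0,"rz": 0,"claw": 1},{"dx": 0,"dy": 0,"dz": 0.3,"rx": 0,"ry": 0,"rz": 0,"claw": 1}]'

```text
time: 20.85
position: [0.5293, 0.0035, 0.0917]
tcp_rot: [-0.0, 0.689, 0.725, -0.001]
force: [0.5, 0.2, 0.3]
width: 0.0852
```

Call:
apply_moves --series '[{"dx": 0,"dy": 0,"dz": 0.8,"rx": 0,"ry": 0,"rz": 0,"claw": 1},{"dx": 0,"dy": 0,"dz": 1.8,"rx": 0,"ry": 0,"rz": 0,"claw": 1},{"dx": 0,"dy": 0,"dz": 2.8,"rx": 0,"ry": 0,"rz": 0,"claw": 1},{"dx": 0,"dy": 0,"dz": 3.6,"rx": 0,"ry": 0,"rz": 0,"claw": 1},{"dx": 0,"dy": 0,"dz": 3.6,"rx": 0,"ry": 0,"rz": 0,"claw": 1}]'

```text
time: 21.48
position: [0.531, 0.0044, 0.276]
tcp_rot: [0.002, 0.689, 0.725, 0.002]
force: [0.1, 0.7, -0.1]
width: 0.0849
```

```bash
python3 look2.py F1 .5283 .0036 .149; python3 - <<'E'
from h import *
f=np.load('F1.npz');K,Rm,o=campose('wrist',{'tcp_rot':f['q'],'position':f['pos']});P=cloud(f['d'],K,Rm,o)
m=(abs(P[...,2]-.149)<.004)&(np.hypot(P[...,0]-.5283,P[...,1]-.0036)<.075);q=P[m];A=np.c_[q[:,:2],np.ones(len(q))];print('tilt',np.linalg.lstsq(A,q[:,2],rcond=None)[0])
p,d=manip.snapshot('scene');save(cv2.resize(p[120:240,220:380],None,fx=4.8,fy=4.8,interpolation=cv2.INTER_CUBIC),'F1s.png');save(p,'F1f.png')
E
```

```text
t 21.475 tcp [0.53095175 0.00437854 0.27595782] yaw 92.95591523926811 z [ 5.37675564e-03 -9.33092615e-04 -9.99985110e-01] w 0.08488184926960435 f [ 0.12771718  0.68975784 -0.06441581]
target world n 2684 z 0.14874447673298924 ((528.79345703125, 3.4267444610595703), (100.3157958984375, 58.15123748779297), 2.814023971557617)
 in tool ((-0.6831493377685547, -2.899944305419922), (58.15083312988281, 100.33795928955078), 0.1423405408859253)
after [0.53005384 0.00395596 0.2736972 ]
tilt [-0.00124683  0.00101158  0.14935604]
```

View pics/F1.png

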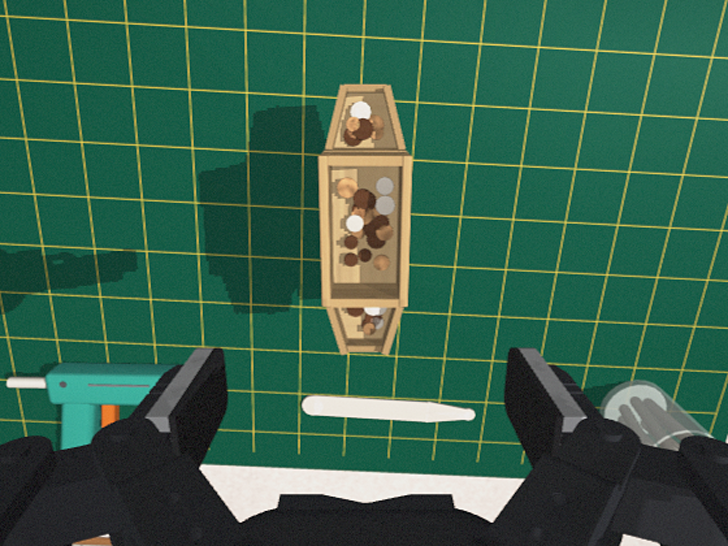

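View pics/F1s.png

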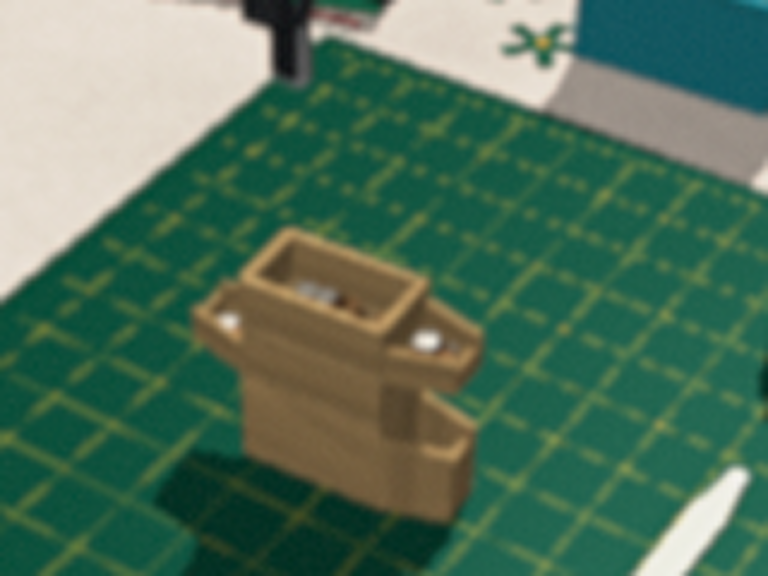

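The three trays are stacked flush with alternating noses. The top rim is at 0.1487 m (expected 0.149), its centre is at (528.8, 3.4) mm against about (528.2, 3.6) for the tray below, and tilt is about 0.002 rad. I'll let the arm settle, then hand in.

Call:
apply_moves --series '[{"dx": 0,"dy": 0,"dz": 0,"rx": 0,"ry": 0,"rz": 0,"claw": 1},{"dx": 0,"dy": 0,"dz": 0,"rx": 0,"ry": 0,"rz": 0,"claw": 1},{"dx": 0,"dy": 0,"dz": 0,"rx": 0,"ry": 0,"rz": 0,"claw": 1}]'

```text
time: 21.95
position: [0.5291, 0.0035, 0.2717]
tcp_rot: [-0.0, 0.689, 0.725, -0.001]
force: [-0.1, -0.5, -0.6]
width: 0.0854
```

```bash
python3 -c "
from h import *
print(manip.sign_off())"
```

```text
the job is handed in; nothing more can be done
None
```

I stacked both shallow wooden trays on the deep one and handed the job in at about 22 s; no verdict was reported. The left tray went on first, turned end for end. The right tray went on top, with its nose the same way as the deep tray's.

| Check | Measured | Expected |
|---|---|---|
| Lower shallow tray rim height | 0.1107 m | 0.111 m |
| Top tray rim height | 0.1487 m | 0.149 m |
| Lower shallow tray over deep tray, offset | under 1 mm | within 6 mm |
| Top tray over the one below, offset | about 1 mm | within 6 mm |
| Tilt of each shallow tray | about 0.002 rad | below 0.06 rad |

The gripper was open, well above the stack and touching nothing. I did not measure the deep tray or the bystanders (bone folder, glue gun, jar) again after stacking. They look undisturbed in the last wrist picture, the red tray was never approached, and no contact with any of them showed.

Two things went wrong or disagreed:
- **First grasp missed:** the fingertips end about 30 to 40 mm short of the reported TCP, so the fingers closed over the rim and nudged the left tray about 10 mm and 2 degrees. I measured it again and gripped lower.
- **Camera disagreement:** the top camera read about 3 mm further along y than the wrist camera for all three trays. I placed both trays from wrist-camera measurements.

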